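# Clear the can lane, hang the pails, stand the empties

## Robot

A 7-joint arm with a two-finger parallel gripper is mounted at the origin on the work surface. World frame = base frame: x ahead of the robot, y to its left, z up, the work surface at z = 0. Lengths are in mm, angles in rad, forces in N, time in s.
With the tool pointing down it reaches from about 425 to 800 mm from the base axis. Payload 8.3 kg.
Tool frame: the origin (TCP) lies at the very end of the fingers, on their centre line; the grasp point (between the pads) lies env.pinch_z behind it (env.pinch_z is the distance from the TCP to the grasp point, in mm); z points along the fingers, y is the line along which they close (so a half turn about z gives the same grasp; the last joint's range is limited). The gripper opens to 85 mm and grips with 20 to 120 N. Pads are 22 mm wide; open, the fingers measure 114 mm over their backs; the gripper's body (76 mm by 85 mm) begins 54 mm behind the grasp point. The pads swing forward as they close: fully open they stand 13 mm farther back than shut.
Start: joints at [-1.321, 0.383, 0.016, 1.37, -0.006, 1.388, -0.046], TCP at [192.275, 594.671, 231.279] pointing down, gripper open.
Joint ranges: [-2.95, 2.95], [-0.25, 2.06], [-1.52, 1.56], [0.18, 2.33], [-1.44, 4.58], [0.02, 2.06], [-3.01, 3.01]. Speed limits (rad/s): [2.39, 2.39, 3.01, 3.01, 3.14, 3.14, 3.14].

## Interface

Orientations are given as a 3x3 rotation matrix whose columns are the frame's x, y, z axes.
In Python, from rig import telemetry, capture, calibration, ticket, env gives the robot as it stands.
- The arm moves only by the tool drive_tool, never from a script. Its argument "series" is a list that holds one entry, the list of rows, each a list of 5 numbers: the shift along the tool's x, y, z in units of 0.4 m (1.0 is 0.4 m), then the turn about the tool's z in units of 90 degrees (1.0 is 90 degrees), then the closure, from -1 (fully open) to 1 (shut). In form: [[[dx, dy, dz, turn, gripper], ...]]. A call has 1 to 5 rows; each row is the pose to reach, as a shift and turn from the pose commanded when the call began, along the tool's axes at that moment; what a row does not reach only later rows make up. A row lasts 1/10 s, in which the tool goes at most 50 mm and 8.59 degrees, less where a joint would pass 70% of its speed; a pose out of reach is approached as far as the arm can. A call with a number of a shift or a turn outside -1 to 1 is refused whole. A call with a gripper value outside its range is refused whole. The fingers move at their own pace and stop on an object; the grip force is fixed at half the most. Time passes only in rows, so rows that repeat a pose let the fingers close. It gives the time, the measured TCP pose, the force, the opening and the grip force at its end, in the units of the state.
- telemetry.read_state(): the state, without advancing time (a new reading comes with each control period).
- capture(name): name is "side" or "top"; returns (picture, depth): 384x512x3 uint8, blue, green, red; 384x512 float32, mm along the optical axis (not along the pixel's ray), 0 where there is no reading.
- calibration(name): a dict with "K" (3x3 intrinsics, pixels), "k1" (the pictures are not rectified: a ray, as slopes to the right and down, at radius r is drawn at 1 + k1 r^2 times it, then the intrinsics apply), "extrinsics" (4x4, takes a point from camera to world coordinates). Camera axes: x right, y up, looking along -z (the intrinsics and any distortion apply to the point x, -y, -z); pixel columns grow to the right and rows downward; lengths in mm; the calibration is good to about 2 mm. A picture is of the moment at which its call begins. calibration takes no time and is no camera call.
- ticket.hand_in(): hands the job in; it is judged then, once.
The state is a dict: "time_s": time; "joints": joint angles; "joint_vel": joint speeds; "effort": joint torques, N m; "tcp_pos": TCP position; "tool_rot": TCP orientation; "wrist_force": force on the tool from outside, world axes, zero at the start; "ft_torque": the same for the moment, N m; "opening": finger opening in mm; "grasp_force": force on a finger pad.
Only numpy, scipy, OpenCV 4.12 (cv2) and the standard library are available. Lean on these libraries where they do the work, as an engineer would, in place of code of your own. Each camera call takes 0.05 s, during which the arm holds its last target. There are 200 camera calls.

## Task

The two steel serving pails were left standing in the can lane of the purple tray: hang each one by its handle on its own hook of the rack, either pail on either hook. Then stand every tipped soda can upright, pull-tab end up, on the floor of the cleared can lane with the cans already standing there, which must stay upright in the lane too. Leave everything else where it is.

Things in the scene. Friction and masses are not known exactly. Their poses are not given: they have to be found in the camera images.
- can1: empty opened slim soda can, red with a cream band, 53 mm diameter, 134 mm tall, about 20 g, at first lying tipped over on the bench (may be absent). Origin: centre of its base; its z axis runs along the can from base to top (the top has the pull tab and the dark drinking hole). Rolls if pushed
- can2: empty opened slim soda can, lime green with a cream band, 53 mm diameter, 134 mm tall, about 20 g, at first lying tipped over on the bench (may be absent). Origin: centre of its base; its z axis runs along the can from base to top (the top has the pull tab and the dark drinking hole). Rolls if pushed
- can3: empty opened slim soda can, orange with a navy band, 53 mm diameter, 134 mm tall, about 20 g, at first lying tipped over on the bench (may be absent). Origin: centre of its base; its z axis runs along the can from base to top (the top has the pull tab and the dark drinking hole). Rolls if pushed
- can4: empty opened slim soda can, teal with a cream band, 53 mm diameter, 134 mm tall, about 20 g, at first lying tipped over on the bench (may be absent). Origin: centre of its base; its z axis runs along the can from base to top (the top has the pull tab and the dark drinking hole). Rolls if pushed
- standing1: can of the same kind and size already standing in the left end of the can lane: navy can with a cream band, the leftmost. Origin: centre of its base, z up
- standing2: can of the same kind and size already standing in the left end of the can lane: red can with a cream band, the one to its right. Origin: centre of its base, z up
- pail1: stainless serving pail: round, rim 86 mm, base 66 mm across, 80 mm high, fixed hoop handle of 8 mm round bar. The hoop's top is a straight level bar 66 mm long along the pail's y, centre line 160 mm above the base, 76 mm clear above the rim. 0.1 to 0.2 kg. Origin: centre of the base; z up; starts in the right part of the can lane
- pail1_bar (a point): middle of the straight top bar of pail1's handle, on the bar's centre line
- pail2: stainless serving pail: round, rim 86 mm, base 66 mm across, 80 mm high, fixed hoop handle of 8 mm round bar. The hoop's top is a straight level bar 66 mm long along the pail's y, centre line 160 mm above the base, 76 mm clear above the rim. 0.1 to 0.2 kg. Origin: centre of the base; z up; starts in the middle of the can lane
- pail2_bar (a point): middle of the straight top bar of pail2's handle, on the bar's centre line
- tray: purple plastic sorting tray fixed to the bench, 420 mm (its y, left to right) by 180 mm (its x), walls 22 mm high and 4 mm thick, floor 4 mm thick. A middle wall along y parts it into the can lane on its -x side (towards the robot; 84 mm wide and 412 mm long inside) and a jar lane on its +x side. Origin: centre of the underside; z up
- lane (a point): centre of the can lane's floor, on the floor's top face; axes as the tray
- rack: wooden hook rack fixed on the bench behind the tray, beyond it from the robot: two posts and a rail (top 266 mm high) with two steel hooks 150 mm apart. Origin: on the bench under the rail's front; its -x faces the robot, y to the left along the rail
- hook_left (a point): left hook (rack y = +75 mm) of the rack: where the bar of a pail lies when hung (bar centre, 222 mm up). 8 mm steel wire running out to the rack's own -x (robot side), lowest here, 0.1 m out from the rail, then turning up: the tip is 23 mm further out, its top 252 mm above the bench. Axes as the rack
- hook_right (a point): right hook (rack y = -75 mm) of the rack: where the bar of a pail lies when hung (bar centre, 222 mm up). 8 mm steel wire running out to the rack's own -x (robot side), lowest here, 0.1 m out from the rail, then turning up: the tip is 23 mm further out, its top 252 mm above the bench. Axes as the rack
- jar1: low glass jar (52 mm across, 45 mm high) with a brass cap in the jar lane; not part of the job, to be left where it is
- jar2: low glass jar (52 mm across, 45 mm high) with a red cap in the jar lane; not part of the job, to be left where it is
- mallet: small wooden mallet, 200 mm handle, head 48 mm thick and 85 mm long, lying right of the rack; origin on the handle, 90 mm from its end, x towards the head; not part of the job, to be left where it is
- ladle: stainless ladle, 265 mm long, bowl 84 mm across, lying left of the rack; origin under the bowl, handle towards its -x; not part of the job, to be left where it is
- sauce: amber sauce bottle, 60 mm across, 190 mm tall, standing at the left by the ladle; not part of the job, to be left where it is
- tin: closed food tin with green label, 74 mm across, 110 mm tall, standing at the right; not part of the job, to be left where it is
- bowl: blue bowl, 120 mm across, 50 mm high, at the far right; not part of the job, to be left where it is
Things that resemble listed ones, but are neither listed nor needed, are in the scene too. Leave any pink look-alike of the can4 alone. What is shaped like the can2 but pink is not meant.

How it is judged:
By the outcome, as a careful person would: the job done as asked, in the order asked, and still so for the second after the job is handed in, with the robot touching nothing.
Of can1, can2, can3, can4 only 3 to 4 are there at a start; the rules pass over those that are not, and their reading is None.
At some moment in a run one of pail1, pail2 may be knocked a few centimetres aside while the robot is not near it.
Once in a run the grip may slacken for a moment while it holds something.
It also fails if it takes over 210 s, if anything falls off the work surface, if the arm or the gripper's body presses on something with over 40 N, if the wrist force passes 120 N, or if a joint passes its speed limit or range.

## Working session

There is one attempt and no reset: what is moved stays moved. The work goes in short steps, Python scripts to look and compute and a tool call to move; the robot and the scene stay as the last step left them, time stands still between calls to the robot, and variables do not carry over. Pictures are saved under pics/ and viewed, at most 14 in all, crops included, and the job is handed in when it is done.

Besides the shell and the picture viewer there is one more tool, called after "Call:" in YAML: its name, and indented under it one key for each argument. drive_tool: Moves the arm, as the interface text tells. Its arguments: {"type":"object","properties":{"series":{"type":"array"}},"required":["series"]}

```bash
mkdir -p pics; ls; python3 - <<'E'
from rig import telemetry,capture,calibration,env
import cv2,numpy as np
print(telemetry.read_state(), env.pinch_z)
for n in("top","side"):
    p,d=capture(n); cv2.imwrite(f"pics/{n}0.png",p); np.save(f"pics/{n}0.npy",d); print(n,calibration(n))
E
```

```text
pics
{'time_s': 0.0, 'joints': array([-1.32088384,  0.3842404 ,  0.016393  ,  1.37110449, -0.00628708,
        1.38822302, -0.04652104]), 'joint_vel': array([-0.00051677, -0.00076615,  0.00090982,  0.00125095, -0.00110731,
        0.00043915,  0.00184737]), 'effort': array([-4.00471727e-04, -6.27587199e+01,  8.43556747e-01, -3.71847796e+01,
        1.63157814e-02,  1.39336323e-02, -9.19040963e-05]), 'tcp_pos': array([192.16477503, 594.21165555, 230.30012898]), 'tool_rot': array([[-9.51480376e-01,  3.07708956e-01, -5.40887565e-04],
       [ 3.07709427e-01,  9.51478583e-01, -1.84782134e-03],
       [-5.39482424e-05, -1.92460195e-03, -9.99998146e-01]]), 'wrist_force': array([-0.19444765,  0.12627027,  1.10204711]), 'ft_torque': array([ 0.05055957, -0.00388161, -0.0173694 ]), 'grasp_force': 0.0, 'opening': 85.67736750620108} 18.700000000000003
top {'K': array([[360.64752209,   0.        , 250.9360674 ],
       [  0.        , 360.64752209, 189.6776336 ],
       [  0.        ,   0.        ,   1.        ]]), 'k1': -0.09160850898236356, 'extrinsics': array([[ 7.62977993e-03,  9.98889503e-01,
[... 151 characters left out ...]
2,  4.65790805e-02,  9.98847258e-01,
         1.41327363e+03],
       [ 0.00000000e+00,  0.00000000e+00,  0.00000000e+00,
         1.00000000e+00]])}
side {'K': array([[389.87957967,   0.        , 259.71948666],
       [  0.        , 389.87957967, 188.68979296],
       [  0.        ,   0.        ,   1.        ]]), 'k1': 0.0036512999052029545, 'extrinsics': array([[ 8.84308955e-01,  3.05951166e-01, -3.52691872e-01,
         4.49217534e+01],
       [-4.66655734e-01,  6.03704551e-01, -6.46353804e-01,
        -8.76565980e+02],
       [ 1.51689883e-02,  7.36162142e-01,  6.76635207e-01,
         9.81157110e+02],
       [ 0.00000000e+00,  0.00000000e+00,  0.00000000e+00,
         1.00000000e+00]])}
```

View pics/top0.png

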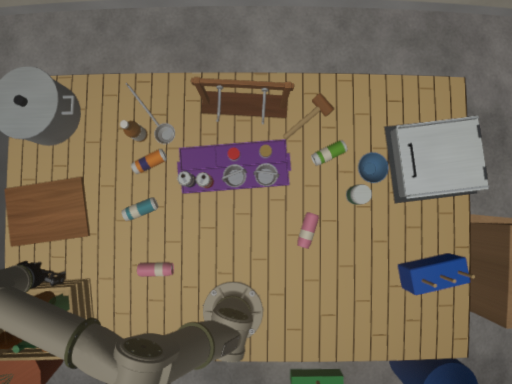

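View pics/side0.png

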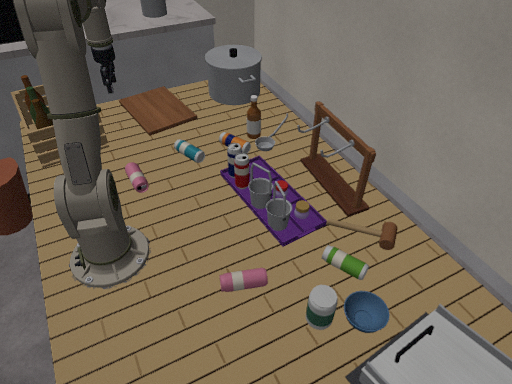

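The top view shows the purple tray at (235,167) with the pails at (234,176) and (266,175). The standing cans are at (186,180) and (204,180). The rack is at (242,98), with its hooks from (219,88) and (264,90).

The tipped cans are orange (149,161), teal (140,209) and green (329,153). There is no tipped red can, and the two pink look-alikes are at (155,270) and (308,230). The side view agrees.

```bash
cat > h.py <<'E'
import numpy as np, cv2
from rig import telemetry,capture,calibration,env
def rays(n,uv):
    c=calibration(n);K=c["K"];E=c["extrinsics"]
    uv=np.asarray(uv,float).reshape(-1,2)
    m=(uv-[K[0,2],K[1,2]])/[K[0,0],K[1,1]]; s=m.copy()
    for _ in range(8): s=m/(1+c["k1"]*(s**2).sum(1,keepdims=True))
    d=np.c_[s[:,0],-s[:,1],-np.ones(len(s))]
    return E[:3,3],d@E[:3,:3].T
def plane(n,uv,z):
    o,d=rays(n,uv); return o+d*((z-o[2])/d[:,2])[:,None]
def cloud(n,D):
    v,u=np.mgrid[:D.shape[0],:D.shape[1]]
    o,d=rays(n,np.c_[u.ravel(),v.ravel()])
    P=o+d*D.reshape(-1,1); P[D.ravel()<=0]=np.nan
    return P.reshape(*D.shape,3)
def shot(n,tag=None):
    p,D=capture(n)
    if tag: cv2.imwrite(f"pics/{tag}.png",p); np.save(f"pics/{tag}.npy",D)
    return p,D,cloud(n,D)
def yaw_of(R): return np.degrees(np.arctan2(R[1,1],R[0,1]))  # world angle of tool y
def go(*targets):
    """targets: (x,y,z,tool-y angle deg or None) of TCP; prints tool units from measured pose, chained"""
    s=telemetry.read_state();p=s["tcp_pos"];a=yaw_of(s["tool_rot"])
    print("at",p.round(1),"yaw",round(a,1),"open",round(s["opening"],1),"t",round(s["time_s"],2))
    for t in targets:
        q=np.array(t[:3],float);b=a if t[3] is None else t[3]
        r=np.radians(a);y=np.array([np.cos(r),np.sin(r),0]);x=np.array([-y[1],y[0],0]);z=np.array([0,0,-1.])
        d=q-p;turn=-((b-a+90)%180-90);print("->",t,"rows",(np.array([d@x,d@y,d@z])/400).round(4),"turn",round(turn/90,4))
        p=q;a=a-turn
E
python3 - <<'E'
from h import *
s=telemetry.read_state();R=s["tool_rot"];print(np.cross(R[:,1],R[:,2]),R[:,0])
C={}
for n in("top","side"):
    p=cv2.imread(f"pics/{n}0.png");P=cloud(n,np.load(f"pics/{n}0.npy"));h=cv2.cvtColor(p,cv2.COLOR_BGR2HSV);C[n]=(p,P,h)
    H,S,V=h[...,0],h[...,1],h[...,2]
    pur=(H>128)&(H<150)&(S>100); u=np.argwhere(pur)[:,::-1]
    q=P[pur]; print(n,"tray z med",np.nanmedian(q[:,2]), np.percentile(q[:,2],[5,95]))
    if n=="top":
        r=cv2.minAreaRect(plane(n,u,22)[:,:2].astype(np.float32)); print("tray rect",r)
    z=P[...,2]; xy=P[...,:2]
    reg=(P[...,0]>400)&(P[...,0]<640)&(P[...,1]<60)&(P[...,1]>-240)
    b=reg&(z>152)&(z<172); print(n,"bar pts",b.sum()); 
    q=P[b]; print(np.c_[q,np.argwhere(b)].round(0)[:60].tolist())
    b=(P[...,0]>600)&(P[...,0]<900)&(z>205)&(z<258)&(P[...,1]<60)&(P[...,1]>-240); q=P[b];print(n,"hook pts",len(q)); 
    for l in np.unique((q[:,1]//20)): k=q[q[:,1]//20==l];print(l*20,len(k),k.mean(0).round(0),k.min(0).round(0),k.max(0).round(0))
p,P,h=C["top"];z=P[...,2]
for nm,lo,hi in(("orange",5,16),("teal",85,100),("green",38,60)):
    m=(h[...,0]>=lo)&(h[...,0]<=hi)&(h[...,1]>110)&(h[...,2]>70)&(z>15)&(z<70)
    n,L,st,ce=cv2.connectedComponentsWithStats(m.astype(np.uint8))
    for i in range(1,n):
        if st[i,4]>60: print(nm,st[i],ce[i].round(),np.nanmedian(P[L==i],axis=0).round())
crop=cv2.resize(p[60:290,100:370],None,fx=2.9,fy=2.6,interpolation=cv2.INTER_CUBIC);cv2.imwrite("pics/crop0.png",crop)
E
```

```text
[-9.51499350e-01  3.07650754e-01 -2.64252536e-05] [-9.51499350e-01  3.07650754e-01 -2.64252536e-05]
top tray z med 3.419894598681026 [nan nan]
tray rect ((563.31494140625, 1.340484619140625), (173.226806640625, 433.9685363769531), 4.923337459564209)
top bar pts 99
[[537.0, -33.0, 163.0, 169.0, 241.0], [537.0, -37.0, 161.0, 169.0, 242.0], [533.0, -27.0, 167.0, 170.0, 239.0], [534.0, -30.0, 165.0, 170.0, 240.0], [534.0, -34.0, 165.0, 170.0, 241.0], [533.0, -37.0, 165.0, 170.0, 242.0], [534.0, -40.0, 157.0, 170.0, 243.0], [534.0, -86.0, 167.0, 170.0, 256.0], [534.0, -89.0, 165.0, 170.0, 257.0], [534.0, -93.0, 169.0, 170.0, 258.0], [534.0, -96.0, 169.0, 170.0, 259.0], [530.0, -13.0, 165.0, 171.0, 235.0], [529.0, -16.0, 170.0, 171.0, 236.0], [530.0, -23.0, 169.0, 171.0, 238.0], [530.0, -26.0, 161.0, 171.0, 239.0], [530.0, -30.0, 163.0, 171.0, 240.0], [531.0, -82.0, 153.0, 171.0, 255.0], [530.0, -86.0, 163.0, 171.0, 256.0], [530.0, -89.0, 167.0, 171.0, 257.0], [530.0, -93.0, 168.0, 171.0, 258.0], [530.0, -96.0, 166.0, 171.0, 259.0], [530.0, -100.0, 167.0, 171.0, 260.0], [530.0, -103.0, 167
[... 5198 characters left out ...]
 -29. 243.] [803. -39. 228.] [808. -20. 256.]
-20.0 27 [807. -10. 245.] [804. -19. 232.] [810.  -0. 257.]
0.0 24 [807.  10. 245.] [805.   1. 232.] [810.  19. 258.]
20.0 82 [773.  34. 237.] [691.  20. 218.] [810.  40. 257.]
40.0 52 [746.  44. 237.] [685.  40. 216.] [813.  59. 257.]
orange [202  91  15  23 134] [210. 104.] [809.  97.  17.]
orange [221  93  40  23 302] [242. 104.] [810. -33.  17.]
orange [312  93  22  23 255] [323. 104.] [ 805. -343.   43.]
orange [266  95  21  23 146] [276. 108.] [ 792. -163.   17.]
orange [145 150  19  18 206] [154. 158.] [589. 309.  48.]
orange [   5  177   84   69 4279] [ 46. 212.] [377. 756.  20.]
green [328 141  17  17 168] [336. 149.] [ 628. -392.   49.]
```

View pics/crop0.png

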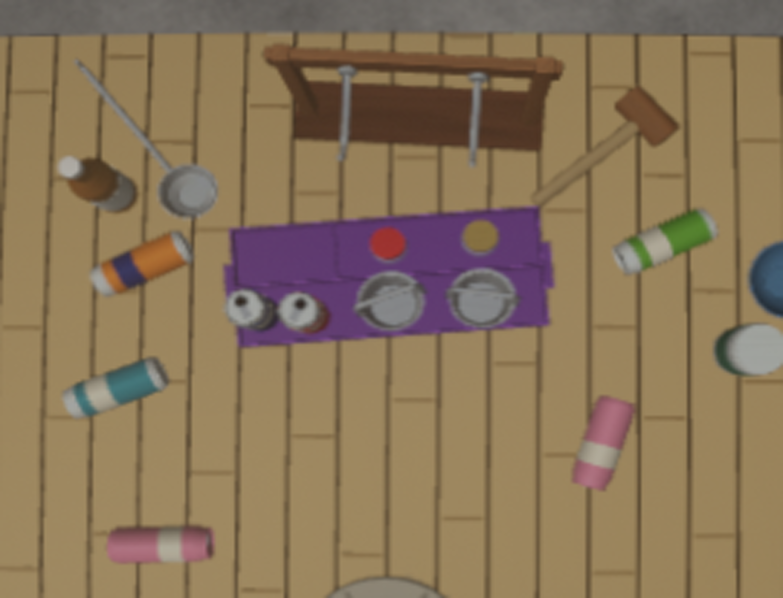

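The crop confirms the layout. The coloured bands on the tipped cans sit off-centre, so I need a zoom to tell top from base, plus line fits for the bars, hooks and cans.

```bash
python3 - <<'E'
from h import *
def line(q):
    o=np.median(q[:,:2],0)
    vx,vy,x,y=cv2.fitLine(q[:,:2].astype(np.float32),cv2.DIST_HUBER,0,.01,.01).ravel()
    t=(q[:,:2]-[x,y])@[vx,vy]; return np.array([x,y]),np.array([vx,vy]),np.percentile(t,[1,99])
T={}
for n in("top","side"):
    p=cv2.imread(f"pics/{n}0.png");P=cloud(n,np.load(f"pics/{n}0.npy"));T[n]=p
    Q=P.reshape(-1,3);Q=Q[~np.isnan(Q[:,0])];h=cv2.cvtColor(p,cv2.COLOR_BGR2HSV)
    for nm,lo,hi in(("pail2",-52,45),("pail1",-165,-75)):
        q=Q[(Q[:,2]>158)&(Q[:,2]<172)&(Q[:,0]>480)&(Q[:,0]<570)&(Q[:,1]>lo)&(Q[:,1]<hi)]
        o,v,t=line(q); m=o+v*t.mean(); print(n,nm,len(q),"mid",m.round(1),"ends",(o+v*t[0]).round(),(o+v*t[1]).round(),"ang",np.degrees(np.arctan2(v[1],v[0])).round(1))
        q=Q[(Q[:,2]>70)&(Q[:,2]<92)&(Q[:,0]>460)&(Q[:,0]<600)&(Q[:,1]>lo-20)&(Q[:,1]<hi+10)]
        (c,r)=cv2.minEnclosingCircle(q[:,:2].astype(np.float32));print("  rim",np.round(c,1),round(r,1))
    for nm,lo,hi in(("left",15,70),("right",-135,-90)):
        q=Q[(Q[:,2]>206)&(Q[:,2]<240)&(Q[:,0]>670)&(Q[:,0]<780)&(Q[:,1]>lo)&(Q[:,1]<hi)]
        o,v,t=line(q);print(n,"hook",nm,len(q),(o+v*t[0]).round(1),(o+v*t[1]).round(1),np.degrees(np.arctan2(v[1],v[0])).round(1),"minx",q[:,0].min().round(), "lowest", q[q[:,2]<222].mean(0).round())
    q=Q[(Q[:,2]>225)&(Q[:,2]<262)&(Q[:,0]>785)&(Q[:,0]<830)&(Q[:,1]>-170)&(Q[:,1]<90)]
    o,v,t=line(q);print(n,"rail",o,v,(o-v*o[1]/v[1]).round(1))
    for nm,b in(("orange",(550,640,240,370)),("teal",(410,510,260,400)),("green",(580,670,-450,-310)),("stand",(480,570,60,200))):
        q=Q[(Q[:,0]>b[0])&(Q[:,0]<b[1])&(Q[:,1]>b[2])&(Q[:,1]<b[3])&(Q[:,2]>(32 if nm!="stand" else 130))&(Q[:,2]<(62 if nm!="stand" else 150))]
        r=cv2.minAreaRect(q[:,:2].astype(np.float32));print(n,nm,len(q),np.round(r[0],1),np.round(r[1],1),"ends",cv2.boxPoints(r).round().tolist(),"zmax",np.percentile(q[:,2],95).round())
a=[T["side"][y-22:y+22,x-28:x+28] for x,y in((189,150),(235,143),(346,261),(238,168))]+[T["top"][y-22:y+22,x-28:x+28] for x,y in((140,209),(149,161),(329,153),(194,180))]
a=[cv2.resize(i,(200,157),interpolation=cv2.INTER_CUBIC) for i in a]
cv2.imwrite("pics/ends.png",np.vstack([np.hstack(a[:4]),np.hstack(a[4:])]))
E
```

```text
top pail2 44 mid [521.9  -3.7] ends [509.  30.] [535. -37.] ang -68.5
  rim [519.6  -4.3] 47.0
top pail1 50 mid [ 526.9 -121.5] ends [ 522. -157.] [532. -86.] ang 82.3
  rim [ 527.9 -121.1] 46.9
top hook left 59 [696.1  40.4] [777.8  39.2] -0.8 minx 694.0 lowest [724.  41. 220.]
top hook right 62 [ 691.6 -104.4] [ 776.3 -109.4] -3.4 minx 692.0 lowest [ 717. -107.  219.]
top rail [805.3789  -41.02077] [0.05588273 0.99843735] [807.7   0. ]
top orange 351 [586.6 323.1] [ 51.1 111.5] ends [[539.0, 361.0], [589.0, 262.0], [634.0, 285.0], [585.0, 384.0]] zmax 55.0
top teal 93 [426.4 344.4] [27.2 82.8] ends [[412.0, 386.0], [413.0, 303.0], [440.0, 303.0], [440.0, 386.0]] zmax 55.0
top green 416 [ 619.5 -367.9] [ 51.9 132.8] ends [[566.0, -321.0], [626.0, -439.0], [673.0, -415.0], [613.0, -297.0]] zmax 54.0
top stand 243 [506.6 138.8] [109.4  46.4] ends [[481.0, 85.0], [527.0, 83.0], [532.0, 192.0], [486.0, 195.0]] zmax 139.0
side pail2 53 mid [520.5  -6.9] ends [507.  27.] [534. -41.] ang -68.7
  rim [520.9  -7.7] 46.0
side pail1 50 mid [ 524.9 -125.6] ends [ 522. -159.] [528. -92.] ang 84.9
  rim [ 527.1 -124.9] 45.2
side hook left 60 [689.1  41.4] [778.   37.7] -2.4 minx 689.0 lowest [721.  40. 220.]
side hook right 76 [ 682.4 -108.2] [ 779.4 -112.2] -2.4 minx 681.0 lowest [ 716. -109.  219.]
side rail [804.3872   -49.767517] [0.05350747 0.99856746] [807.1   0. ]
side orange 186 [581.7 319.5] [ 49.7 116.7] ends [[532.0, 358.0], [588.0, 256.0], [632.0, 281.0], [575.0, 383.0]] zmax 55.0
side teal 51 [423.8 340.3] [27.8 78.4] ends [[410.0, 380.0], [410.0, 301.0], [438.0, 301.0], [438.0, 380.0]] zmax 55.0
side green 607 [ 616.3 -369.7] [ 49.8 131.6] ends [[565.0, -321.0], [622.0, -440.0], [667.0, -418.0], [610.0, -300.0]] zmax 55.0
side stand 213 [505.  137.7] [121.8  47.2] ends [[477.0, 79.0], [524.0, 75.0], [533.0, 197.0], [486.0, 200.0]] zmax 139.0
```

View pics/ends.png

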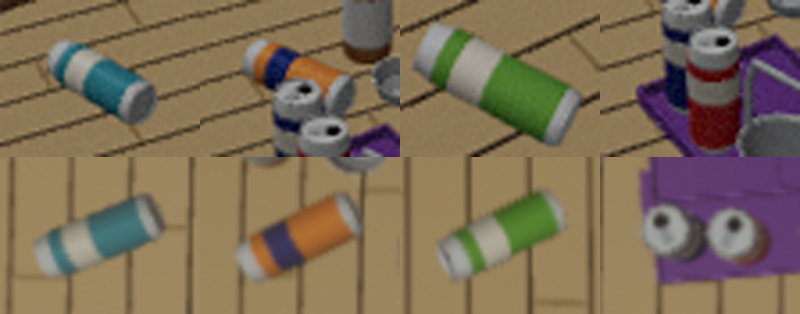

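The standing cans show the band next to the tab end, so each tipped can's top is its +y (image-left) end. The bars and hooks agree across both views, with bar height about 164 and rail x about 807. Next I'll plan the approach to pail1.

```bash
python3 - <<'E'
from h import *
go((330,470,290,40),(450,260,290,6),(510,40,290,-6.4),(524,-142.4,260,-6.4),(524,-142.4,145,-6.4))
E
```

```text
at [192.2 594.3 230.4] yaw 72.1 open 85.9 t 0.1
-> (330, 470, 290, 40) rows [-0.4235 -0.1896 -0.149 ] turn 0.3565
-> (450, 260, 290, 6) rows [-0.595  -0.1077  0.    ] turn 0.3778
-> (510, 40, 290, -6.4) rows [-0.5627  0.0917  0.    ] turn 0.1378
-> (524, -142.4, 260, -6.4) rows [-0.4493  0.0856  0.075 ] turn -0.0
-> (524, -142.4, 145, -6.4) rows [0.     0.     0.2875] turn -0.0
```

Call:
drive_tool:
  series:
    - [[-0.4235,-0.1896,-0.149,0.3565,-1],[-0.4235,-0.1896,-0.149,0.3565,-1],[-0.4235,-0.1896,-0.149,0.3565,-1],[-0.4235,-0.1896,-0.149,0.3565,-1],[-0.4235,-0.1896,-0.149,0.3565,-1]]

```text
time_s: 0.6
tcp_pos: [337.2, 465.4, 293.4]
tool_rot: [[-0.631, 0.776, 0.005], [0.776, 0.631, 0.001], [-0.002, 0.004, -1.0]]
wrist_force: [0.9, 0.7, -0.3]
opening: 85.6
grasp_force: 0.0
```

Call:
drive_tool:
  series:
    - [[-0.595,-0.1077,0,0.378,-1],[-0.595,-0.1077,0,0.378,-1],[-0.595,-0.1077,0,0.378,-1],[-0.595,-0.1077,0,0.378,-1],[-0.595,-0.1077,0,0.378,-1]]

```text
time_s: 1.1
tcp_pos: [451.0, 257.6, 290.7]
tool_rot: [[-0.098, 0.995, -0.0], [0.995, 0.098, -0.0], [-0.0, -0.0, -1.0]]
wrist_force: [0.7, 0.1, -0.2]
opening: 85.7
grasp_force: 0.0
```

Call:
drive_tool:
  series:
    - [[-0.563,0.0917,0,0.138,-1],[-0.563,0.0917,0,0.138,-1],[-0.563,0.0917,0,0.138,-1],[-0.563,0.0917,0,0.138,-1],[-0.563,0.0917,0,0.138,-1]]

```text
time_s: 1.6
tcp_pos: [510.3, 35.5, 290.9]
tool_rot: [[0.117, 0.993, 0.0], [0.993, -0.117, -0.001], [-0.001, 0.0, -1.0]]
wrist_force: [0.9, 0.8, -0.7]
opening: 85.4
grasp_force: 0.0
```

```bash
cat >> h.py <<'E'
def bars(*regs):
    for n in("top","side"):
        p,D,P=shot(n);Q=P.reshape(-1,3)
        for x0,x1,lo,hi in regs:
            q=Q[(Q[:,2]>158)&(Q[:,2]<172)&(Q[:,0]>x0)&(Q[:,0]<x1)&(Q[:,1]>lo)&(Q[:,1]<hi)]
            if len(q)<10: print(n,"few",len(q));continue
            vx,vy,x,y=cv2.fitLine(q[:,:2].astype(np.float32),cv2.DIST_HUBER,0,.01,.01).ravel()
            t=np.percentile((q[:,:2]-[x,y])@[vx,vy],[1,99]);m=np.array([x,y])+np.array([vx,vy])*t.mean()
            print(n,len(q),"mid",m.round(1),"len",np.ptp(t).round(),"ang",(np.degrees(np.arctan2(vy,vx))%180).round(1))
E
python3 - <<'E'
from h import *
bars((450,600,-52,45),(450,600,-190,-65))
go((524,-142.4,260,-6.4),(524,-142.4,145,-6.4))
E
```

```text
top 46 mid [523.6  -6.8] len 70.0 ang 112.5
top 49 mid [ 526.7 -122.2] len 74.0 ang 82.7
side 53 mid [521.2  -7.9] len 73.0 ang 111.0
side 52 mid [ 525.2 -124.5] len 73.0 ang 84.0
at [510.5  34.7 291. ] yaw -6.9 open 85.4 t 1.7
-> (524, -142.4, 260, -6.4) rows [-0.4356  0.0867  0.0774] turn -0.0056
-> (524, -142.4, 145, -6.4) rows [0.     0.     0.2875] turn -0.0
```

Call:
drive_tool:
  series:
    - [[-0.436,0.0867,0.077,-0.006,-1],[-0.436,0.0867,0.077,-0.006,-1],[-0.436,0.0867,0.077,-0.006,-1],[-0.436,0.0867,0.077,-0.006,-1],[-0.436,0.0867,0.077,-0.006,-1]]

```text
time_s: 2.2
tcp_pos: [523.6, -141.5, 259.1]
tool_rot: [[0.109, 0.994, -0.002], [0.994, -0.109, -0.002], [-0.002, -0.002, -1.0]]
wrist_force: [0.2, -0.6, 0.1]
opening: 85.7
grasp_force: 0.0
```

Call:
drive_tool:
  series:
    - [[0,0,0.1,0,-1],[0,0,0.2,0,-1],[0,0,0.285,0,-1],[0,0,0.285,0,-1],[0,0,0.285,0,0.5]]

```text
time_s: 2.7
tcp_pos: [525.1, -135.9, 146.5]
tool_rot: [[0.101, 0.995, -0.001], [0.995, -0.101, 0.0], [-0.0, -0.001, -1.0]]
wrist_force: [0.5, 0.4, 0.6]
opening: 73.5
grasp_force: 0.0
```

Call:
drive_tool:
  series:
    - [[0,0,0,0,1],[0,0,0,0,1],[0,0,0,0,1],[0,0,0,0,1],[0,0,0,0,1]]

```text
time_s: 3.2
tcp_pos: [525.5, -137.1, 146.8]
tool_rot: [[0.103, 0.995, 0.002], [0.995, -0.103, -0.0], [0.0, 0.002, -1.0]]
wrist_force: [0.6, 0.3, 2.5]
opening: 5.7
grasp_force: 58.5
```

The y ended about 5 mm off, leaving too little room for the hook wire, so I'll regrip a bit further out.

Call:
drive_tool:
  series:
    - [[0,0,0,0,0.3],[0,0,0,0,0.3],[-0.0175,0,0,0,0.3],[-0.0175,0,0,0,0.3],[-0.0175,0,0,0,0.3]]

```text
time_s: 3.7
tcp_pos: [524.0, -144.5, 146.0]
tool_rot: [[0.104, 0.995, -0.0], [0.995, -0.104, -0.0], [-0.0, -0.0, -1.0]]
wrist_force: [-0.0, 0.2, 0.7]
opening: 29.8
grasp_force: 0.0
```

Call:
drive_tool:
  series:
    - [[0,0,0,0,1],[0,0,0,0,1],[0,0,0,0,1],[0,0,0,0,1],[0,0,0,0,1]]

```text
time_s: 4.2
tcp_pos: [524.3, -143.9, 146.1]
tool_rot: [[0.103, 0.995, 0.0], [0.995, -0.103, -0.0], [-0.0, 0.0, -1.0]]
wrist_force: [1.5, -0.1, 0.5]
opening: 5.9
grasp_force: 58.4
```

```bash
python3 - <<'E'
from h import *
go((525,-143,310,-6.4))
bars((450,600,-190,-65))
E
```

```text
at [ 524.3 -143.9  146.1] yaw -5.9 open 5.9 t 4.2
-> (525, -143, 310, -6.4) rows [ 0.0024  0.0015 -0.4096] turn 0.0056
top few 0
side 51 mid [ 521.6 -124.3] len 74.0 ang 83.4
```

Call:
drive_tool:
  series:
    - [[0,0,-0.05,0,1],[0,0,-0.12,0,1],[0,0,-0.2,0,1],[0,0,-0.3,0,1],[0,0,-0.375,0,1]]

```text
time_s: 4.8
tcp_pos: [524.0, -144.1, 298.0]
tool_rot: [[0.103, 0.995, 0.001], [0.995, -0.103, -0.0], [-0.0, 0.001, -1.0]]
wrist_force: [0.1, -0.8, -1.5]
opening: 5.6
grasp_force: 58.7
```

```bash
python3 - <<'E'
from h import *
go((701.5,-127,285,-3.1))
p,D,P=shot("side","s1");Q=P.reshape(-1,3)
T=telemetry.read_state();t=T["tcp_pos"];print(T["grasp_force"])
q=Q[(abs(Q[:,0]-t[0])<70)&(abs(Q[:,1]-t[1]-20)<70)&(Q[:,2]<t[2]+12)&(Q[:,2]>100)]
for z in range(120,310,15):
    k=q[(q[:,2]>=z)&(q[:,2]<z+15)]; print(z,len(k),k.mean(0).round() if len(k) else "",k.min(0).round() if len(k) else "",k.max(0).round() if len(k) else "")
cv2.imwrite("pics/s1c.png",cv2.resize(p[90:290,180:400],(660,600)))
E
```

```text
at [ 524.  -144.1  298. ] yaw -5.9 open 5.6 t 4.8
-> (701.5, -127, 285, -3.1) rows [0.0883 0.4369 0.0326] turn -0.0313
58.57490504393354
120 0   
135 0   
150 36 [ 510. -145.  160.] [ 492. -158.  155.] [ 545. -110.  164.]
165 86 [ 517. -139.  173.] [ 492. -158.  165.] [554. -89. 180.]
180 130 [ 522. -127.  188.] [ 489. -163.  181.] [561. -88. 195.]
195 143 [ 524. -122.  203.] [ 489. -163.  196.] [562. -86. 210.]
210 163 [ 524. -123.  218.] [ 487. -171.  210.] [562. -85. 225.]
225 194 [ 527. -121.  232.] [ 484. -172.  225.] [569. -78. 239.]
240 21 [ 524. -124.  247.] [ 517. -169.  241.] [532. -80. 253.]
255 24 [ 524. -125.  261.] [ 516. -169.  255.] [530. -78. 270.]
270 21 [ 522. -135.  277.] [ 516. -169.  270.] [531. -82. 284.]
285 17 [ 520. -150.  291.] [ 516. -169.  286.] [529. -81. 300.]
300 45 [ 518. -154.  308.] [ 506. -168.  300.] [ 536. -138.  315.]
```

View pics/s1c.png

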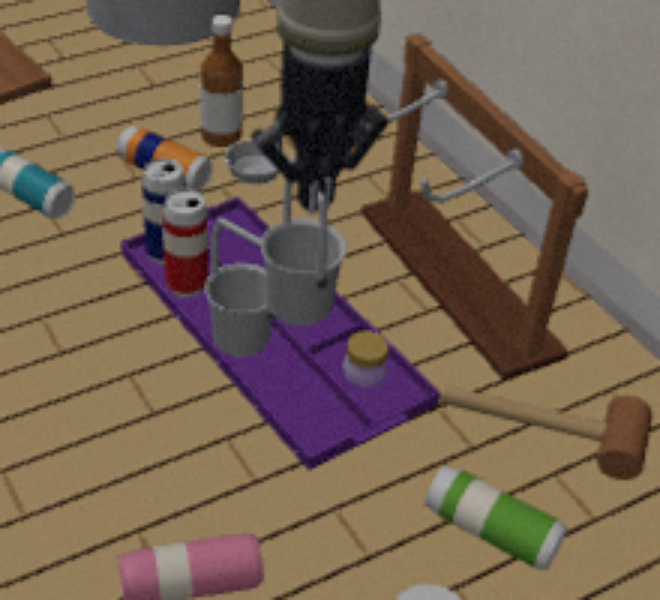

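The pail hangs level in the gripper, with the bar centre about 20 mm left of the TCP. Next I move over the right hook and look again before lowering.

Call:
drive_tool:
  series:
    - [[0.02,0.1,0.02,0,1],[0.04,0.2,0.04,-0.01,1],[0.06,0.3,0.06,-0.03,1],[0.085,0.4,0.065,-0.031,1],[0.086,0.434,0.065,-0.031,1]]

```text
time_s: 5.35
tcp_pos: [702.9, -124.6, 265.8]
tool_rot: [[0.05, 0.999, -0.004], [0.999, -0.05, 0.002], [0.001, -0.005, -1.0]]
wrist_force: [0.3, 0.9, -2.8]
opening: 5.7
grasp_force: 58.5
```

Call:
drive_tool:
  series:
    - [[0,0,0,0,1],[0,0,0,0,1]]

```text
time_s: 5.55
tcp_pos: [699.8, -128.3, 269.1]
tool_rot: [[0.055, 0.998, -0.002], [0.998, -0.055, -0.001], [-0.001, -0.002, -1.0]]
wrist_force: [-1.2, 0.8, -0.7]
opening: 5.6
grasp_force: 58.6
```

```bash
python3 - <<'E'
from h import *
go((700.4,-126.6,204,-3.1))
p,D,P=shot("side","s2");Q=P.reshape(-1,3)
T=telemetry.read_state();t=T["tcp_pos"]
q=Q[(abs(Q[:,0]-t[0])<60)&(abs(Q[:,1]-t[1]-20)<65)&(Q[:,2]<t[2]+12)&(Q[:,2]>100)]
for z in range(210,300,15):
    k=q[(q[:,2]>=z)&(q[:,2]<z+15)]; print(z,len(k),k.min(0).round() if len(k) else "",k.max(0).round() if len(k) else "")
cv2.imwrite("pics/s2c.png",cv2.resize(p[80:240,250:400],(600,600)))
E
```

```text
at [ 699.8 -128.3  269.1] yaw -3.2 open 5.6 t 5.55
-> (700.4, -126.6, 204, -3.1) rows [0.0043 0.0012 0.1627] turn -0.0008
210 41 [ 687. -153.  211.] [743. -66. 224.]
225 48 [ 679. -152.  226.] [757. -65. 240.]
240 28 [ 677. -152.  240.] [704. -65. 255.]
255 21 [ 693. -153.  255.] [704. -65. 270.]
270 36 [ 682. -150.  270.] [713. -68. 281.]
285 0
```

View pics/s2c.png

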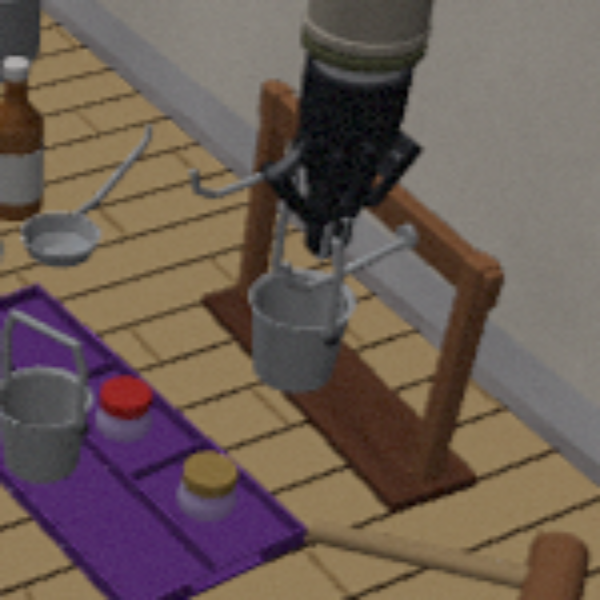

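The hook tip passes through the hoop with the bar above it, and the legs (y −152 to −65) are centred on the hook. Lowering now.

Call:
drive_tool:
  series:
    - [[0.002,0.003,0.05,0,1],[0.002,0.003,0.09,0,1],[0.002,0.003,0.13,0,1],[0.002,0.003,0.155,0,1],[0.002,0.003,0.155,0,1]]

```text
time_s: 6.1
tcp_pos: [701.8, -127.3, 209.3]
tool_rot: [[0.055, 0.998, 0.003], [0.998, -0.055, -0.0], [-0.0, 0.003, -1.0]]
wrist_force: [2.5, -1.0, -0.4]
opening: 5.7
grasp_force: 59.6
```

Call:
drive_tool:
  series:
    - [[0,0,0.004,0,1],[0,0,0.008,0,1],[0,0,0.008,0,1]]

```text
time_s: 6.4
tcp_pos: [702.3, -127.3, 208.2]
tool_rot: [[0.054, 0.999, 0.005], [0.999, -0.054, -0.0], [-0.0, 0.005, -1.0]]
wrist_force: [-0.1, -0.4, 9.7]
opening: 5.5
grasp_force: 60.4
```

Call:
drive_tool:
  series:
    - [[0,0,0,0,0.7],[0,0,0,0,0.5],[0,0,0,0,0.3],[0,0,0,0,0.2],[0,0,0,0,0.2]]

```text
time_s: 6.9
tcp_pos: [701.5, -126.8, 204.6]
tool_rot: [[0.054, 0.999, -0.001], [0.999, -0.054, 0.0], [0.0, -0.001, -1.0]]
wrist_force: [-0.2, 1.0, 1.0]
opening: 34.3
grasp_force: 0.0
```

Call:
drive_tool:
  series:
    - [[0,0,-0.06,0,0.2],[0,0,-0.14,0,0.2],[0,0,-0.25,0,0.2],[0,-0.1,-0.25,0,0.2],[0,-0.2,-0.25,0,0.2]]

```text
time_s: 7.4
tcp_pos: [622.7, -123.3, 306.1]
tool_rot: [[0.053, 0.999, 0.003], [0.999, -0.053, -0.003], [-0.003, 0.003, -1.0]]
wrist_force: [-0.1, 0.1, 1.1]
opening: 34.1
grasp_force: 0.0
```

```bash
python3 - <<'E'
from h import *
p,D,P=shot("side","s3");Q=P.reshape(-1,3)
q=Q[(abs(Q[:,0]-700)<60)&(abs(Q[:,1]+107)<65)&(Q[:,2]<270)&(Q[:,2]>40)]
for z in range(45,270,15):
    k=q[(q[:,2]>=z)&(q[:,2]<z+15)]; print(z,len(k),k.min(0).round() if len(k) else "",k.max(0).round() if len(k) else "")
bars((450,600,-60,60))
cv2.imwrite("pics/s3c.png",cv2.resize(p[80:240,200:400],(750,600)))
go((520,-7,290,22))
E
```

```text
45 6 [ 640. -125.   48.] [ 643. -110.   50.]
60 21 [ 665. -146.   68.] [ 722. -103.   75.]
75 61 [ 664. -148.   75.] [717. -99.  90.]
90 97 [ 663. -148.   90.] [734. -76. 105.]
105 127 [ 662. -149.  105.] [736. -73. 120.]
120 139 [ 661. -156.  120.] [738. -71. 135.]
135 180 [ 660. -158.  135.] [742. -62. 150.]
150 25 [ 659. -154.  150.] [724. -65. 164.]
165 16 [ 696. -153.  166.] [703. -65. 178.]
180 22 [ 696. -154.  180.] [706. -60. 195.]
195 18 [ 696. -153.  195.] [704. -67. 209.]
210 38 [ 689. -150.  211.] [742. -66. 225.]
225 76 [ 680. -145.  225.] [760. -71. 240.]
240 11 [ 677. -113.  241.] [ 685. -105.  253.]
255 0  
top few 5
side 52 mid [521.   -8.5] len 73.0 ang 111.0
at [ 619.2 -123.1  305. ] yaw -3.2 open 33.9 t 7.55
-> (520, -7, 290, 22) rows [ 0.2758 -0.264   0.0374] turn -0.2804
```

View pics/s3c.png

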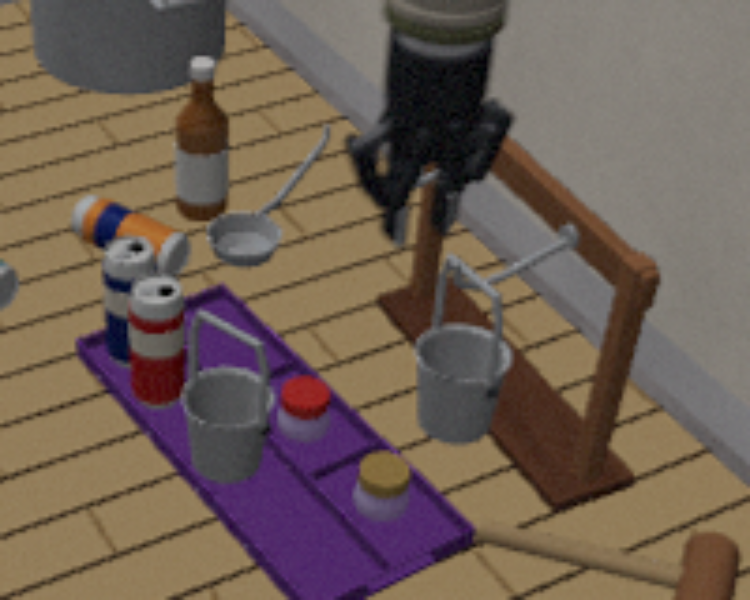

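Pail1 hangs on the right hook and pail2 is still at its place. Now pail2.

```bash
python3 - <<'E'
from h import *
go((528.4,-25.7,260,21.3),(528.4,-25.7,146,21.3))
E
```

```text
at [ 619.2 -123.1  305. ] yaw -3.2 open 33.9 t 7.55
-> (528.4, -25.7, 260, 21.3) rows [ 0.2303 -0.2404  0.1124] turn -0.2727
-> (528.4, -25.7, 146, 21.3) rows [0.    0.    0.285] turn -0.0
```

Call:
drive_tool:
  series:
    - [[0.23,-0.24,0.112,-0.273,-0.4],[0.23,-0.24,0.112,-0.273,-0.4],[0.23,-0.24,0.112,-0.273,-0.4],[0.23,-0.24,0.112,-0.273,-0.4],[0.23,-0.24,0.112,-0.273,-0.4]]

```text
time_s: 8.05
tcp_pos: [531.2, -24.2, 260.4]
tool_rot: [[-0.367, 0.93, 0.001], [0.93, 0.367, 0.001], [0.0, 0.001, -1.0]]
wrist_force: [-0.2, 0.1, 1.1]
opening: 60.1
grasp_force: 0.0
```

Call:
drive_tool:
  series:
    - [[0,0,0,0,-0.4],[0,0,0.03,0,-0.4]]

```text
time_s: 8.25
tcp_pos: [532.9, -26.8, 249.7]
tool_rot: [[-0.363, 0.932, 0.004], [0.932, 0.363, -0.001], [-0.002, 0.004, -1.0]]
wrist_force: [-0.2, -0.3, 0.2]
opening: 60.2
grasp_force: 0.0
```

```bash
python3 - <<'E'
from h import *
go((528.4,-25.7,146,21.3))
bars((450,600,-60,60))
E
```

```text
at [532.9 -26.8 249.7] yaw 21.3 open 60.2 t 8.25
-> (528.4, -25.7, 146, 21.3) rows [ 0.0067 -0.0096  0.2592] turn -0.0
top few 0
side 51 mid [520.7  -7. ] len 74.0 ang 111.4
```

Call:
drive_tool:
  series:
    - [[0.006,-0.009,0.09,0,-0.4],[0.006,-0.009,0.18,0,-0.4],[0.006,-0.009,0.258,0,-0.4],[0.006,-0.009,0.258,0,-0.4],[0.006,-0.009,0.258,0,0]]

```text
time_s: 8.85
tcp_pos: [526.8, -25.1, 145.3]
tool_rot: [[-0.365, 0.931, -0.001], [0.931, 0.365, -0.001], [-0.0, -0.001, -1.0]]
wrist_force: [-0.1, -0.0, 1.0]
opening: 46.9
grasp_force: 0.0
```

Call:
drive_tool:
  series:
    - [[0,0,0,0,1],[0,0,0,0,1],[0,0,0,0,1],[0,0,0,0,1],[0,0,0,0,1]]

```text
time_s: 9.35
tcp_pos: [528.0, -24.6, 146.4]
tool_rot: [[-0.366, 0.931, 0.003], [0.931, 0.366, 0.0], [-0.001, 0.003, -1.0]]
wrist_force: [1.1, -0.2, 6.7]
opening: 5.6
grasp_force: 58.7
```

Call:
drive_tool:
  series:
    - [[0,0,-0.05,0,1],[0,0,-0.12,0,1],[0,0,-0.2,0,1],[0,0,-0.3,0,1],[0,0,-0.375,0,1]]

```text
time_s: 9.85
tcp_pos: [526.6, -24.6, 297.2]
tool_rot: [[-0.366, 0.931, 0.001], [0.931, 0.366, 0.0], [-0.0, 0.001, -1.0]]
wrist_force: [0.7, -0.1, -0.8]
opening: 5.6
grasp_force: 58.9
```

```bash
cat >> h.py <<'E'
def legs(r0=(200,330)):
    p,D,P=shot("side");Q=P.reshape(-1,3);t=telemetry.read_state()["tcp_pos"]
    q=Q[(abs(Q[:,0]-t[0])<60)&(abs(Q[:,1]-t[1])<75)&(Q[:,2]<t[2]+10)&(Q[:,2]>t[2]-50)]
    vx,vy,x,y=cv2.fitLine(q[:,:2].astype(np.float32),cv2.DIST_HUBER,0,.01,.01).ravel()
    s=np.percentile((q[:,:2]-[x,y])@[vx,vy],[1,99]);m=np.array([x,y])+np.array([vx,vy])*s.mean()
    print("bar mid",m.round(1),"span",np.ptp(s).round(),"ang",(np.degrees(np.arctan2(vy,vx))%180).round(1),"tcp",t.round(1))
E
python3 - <<'E'
from h import *
legs()
go((710.6,21.5,268,-3.1))
E
```

```text
bar mid [517.   -9.1] span 89.0 ang 110.9 tcp [528.3 -24.8 301.9]
at [528.3 -24.8 301.9] yaw 21.4 open 5.6 t 9.9
-> (710.6, 21.5, 268, -3.1) rows [-0.0589  0.4665  0.0847] turn 0.2727
```

Call:
drive_tool:
  series:
    - [[-0.013,0.1,0.02,0.07,1],[-0.026,0.2,0.04,0.14,1],[-0.04,0.3,0.06,0.21,1],[-0.05,0.4,0.08,0.273,1],[-0.054,0.4627,0.085,0.273,1]]

```text
time_s: 10.4
tcp_pos: [708.1, 24.9, 257.6]
tool_rot: [[0.056, 0.998, -0.004], [0.998, -0.056, -0.0], [-0.0, -0.004, -1.0]]
wrist_force: [-0.8, 0.2, -2.2]
opening: 5.6
grasp_force: 58.9
```

Call:
drive_tool:
  series:
    - [[0,0,0,0,1],[0,0,0,0,1]]

```text
time_s: 10.6
tcp_pos: [706.7, 22.9, 259.4]
tool_rot: [[0.054, 0.999, -0.002], [0.999, -0.054, -0.001], [-0.001, -0.002, -1.0]]
wrist_force: [0.5, -0.5, -1.8]
opening: 6.0
grasp_force: 58.9
```

```bash
python3 - <<'E'
from h import *
p,D,P=shot("side","s4");Q=P.reshape(-1,3)
t=telemetry.read_state()["tcp_pos"]
q=Q[(abs(Q[:,0]-t[0])<60)&(abs(Q[:,1]-t[1]-20)<65)&(Q[:,2]<t[2]+12)&(Q[:,2]>100)]
for z in range(210,300,15):
    k=q[(q[:,2]>=z)&(q[:,2]<z+15)]; print(z,len(k),k.min(0).round() if len(k) else "",k.max(0).round() if len(k) else "")
go((708.5,22.5,208,-3.1))
E
```

```text
210 38 [698.  -5. 210.] [749.  85. 225.]
225 45 [689.  -3. 225.] [766.  85. 240.]
240 22 [683.  -4. 240.] [709.  82. 253.]
255 35 [690.  -1. 255.] [719.  85. 270.]
270 7 [689.   8. 270.] [724.  22. 272.]
285 0  
at [706.4  22.5 260.4] yaw -3.1 open 6.0 t 10.65
-> (708.5, 22.5, 208, -3.1) rows [0.0004 0.0052 0.1311] turn -0.0005
```

Call:
drive_tool:
  series:
    - [[0,0.006,0.04,0,1],[0,0.006,0.08,0,1],[0,0.006,0.11,0,1],[0,0.006,0.13,0,1],[0,0.006,0.135,0,1]]

```text
time_s: 11.15
tcp_pos: [710.0, 22.8, 209.1]
tool_rot: [[0.054, 0.999, 0.004], [0.999, -0.054, 0.001], [0.001, 0.004, -1.0]]
wrist_force: [-0.2, -0.2, 11.5]
opening: 5.7
grasp_force: 60.4
```

Call:
drive_tool:
  series:
    - [[0,0,0.002,0,1],[0,0,0.005,0,1]]

```text
time_s: 11.35
tcp_pos: [710.5, 22.8, 208.6]
tool_rot: [[0.054, 0.999, 0.006], [0.999, -0.054, 0.001], [0.001, 0.006, -1.0]]
wrist_force: [-1.8, 0.1, 15.8]
opening: 6.0
grasp_force: 60.7
```

Call:
drive_tool:
  series:
    - [[0,0,0,0,0.7],[0,0,0,0,0.5],[0,0,0,0,0.3],[0,0,0,0,0.2],[0,0,0,0,0.2]]

```text
time_s: 11.85
tcp_pos: [709.1, 23.0, 204.5]
tool_rot: [[0.054, 0.999, -0.001], [0.999, -0.054, -0.0], [-0.0, -0.001, -1.0]]
wrist_force: [0.2, -0.1, -1.0]
opening: 34.4
grasp_force: 0.0
```

Call:
drive_tool:
  series:
    - [[0,0,-0.06,0,0.2],[0,0,-0.14,0,0.2],[0,0,-0.25,0,0.2],[0,-0.1,-0.25,0,0.2],[0,-0.2,-0.25,0,0.2]]

```text
time_s: 12.35
tcp_pos: [630.4, 26.6, 306.0]
tool_rot: [[0.054, 0.999, 0.004], [0.999, -0.054, -0.002], [-0.002, 0.004, -1.0]]
wrist_force: [-0.9, 0.7, 1.0]
opening: 34.5
grasp_force: 0.0
```

```bash
cat >> h.py <<'E'
B={"orange":(500,680,210,420),"teal":(370,510,240,440),"green":(550,700,-480,-270)}
HU={"orange":(5,17),"teal":(82,102),"green":(35,65)}
def cans(*names):
    for n in("top","side"):
        p,D,P=shot(n);h=cv2.cvtColor(p,cv2.COLOR_BGR2HSV)
        for nm in names:
            b=B[nm];m=(P[...,0]>b[0])&(P[...,0]<b[1])&(P[...,1]>b[2])&(P[...,1]<b[3])&(P[...,2]>38)&(P[...,2]<62)
            N,L,st,_=cv2.connectedComponentsWithStats(m.astype(np.uint8))
            best=max(range(1,N),key=lambda i:((L==i)&(h[...,0]>=HU[nm][0])&(h[...,0]<=HU[nm][1])&(h[...,1]>100)).sum())
            q=P[L==best];vx,vy,x,y=cv2.fitLine(q[:,:2].astype(np.float32),cv2.DIST_HUBER,0,.01,.01).ravel()
            if vy<0: vx,vy=-vx,-vy
            t=(q[:,:2]-[x,y])@[vx,vy];s=np.percentile(t,[.5,99.5]);w=np.ptp(np.percentile((q[:,:2]-[x,y])@[-vy,vx],[1,99]))
            m2=np.array([x,y])+np.array([vx,vy])*s.mean()
            print(n,nm,len(q),"mid",m2.round(1),"len",np.ptp(s).round(),"wid",w.round(),"topdir",np.degrees(np.arctan2(vy,vx)).round(1),"zmax",np.percentile(q[:,2],97).round())
E
python3 - <<'E'
from h import *
p,D,P=shot("side","s5");Q=P.reshape(-1,3)
cv2.imwrite("pics/s5c.png",cv2.resize(p[80:260,170:400],(766,600)))
cans("orange","teal","green")
for n in("top","side"):
    p,D,P=shot(n);h=cv2.cvtColor(p,cv2.COLOR_BGR2HSV);m=(h[...,0]>128)&(h[...,0]<150)&(h[...,1]>90)&(P[...,2]>-15)&(P[...,2]<30)
    for lo,hi in((14,30),(-15,12)):
        k=m&(P[...,2]>lo)&(P[...,2]<hi);k=cv2.morphologyEx(k.astype(np.uint8),cv2.MORPH_OPEN,np.ones((2,2)))>0
        r=cv2.minAreaRect(P[k][:,:2].astype(np.float32));print(n,"tray",lo,k.sum(),np.round(r[0]),np.round(r[1]),round(r[2],1))
go()
E
```

```text
top orange 398 mid [579.6 331.7] len 130.0 wid 47.0 topdir 116.1 zmax 56.0
top teal 359 mid [395.3 366.7] len 133.0 wid 49.0 topdir 107.0 zmax 55.0
top green 404 mid [ 619.  -367.9] len 132.0 wid 46.0 topdir 115.9 zmax 55.0
side orange 215 mid [572.9 329.2] len 133.0 wid 44.0 topdir 119.8 zmax 56.0
side teal 209 mid [390.4 362.6] len 134.0 wid 45.0 topdir 106.6 zmax 55.0
side green 571 mid [ 610.  -372.9] len 131.0 wid 44.0 topdir 116.5 zmax 55.0
top tray 14 83 [ 584. -113.] [215.  61.] 86.1
top tray -15 2504 [nan nan] [0. 0.] 0.0
side tray 14 588 [564. -11.] [187. 419.] 5.8
side tray -15 2575 [569.  -0.] [173. 423.] 5.4
at [629.6  27.8 305.3] yaw -3.1 open 34.2 t 12.6
```

View pics/s5c.png

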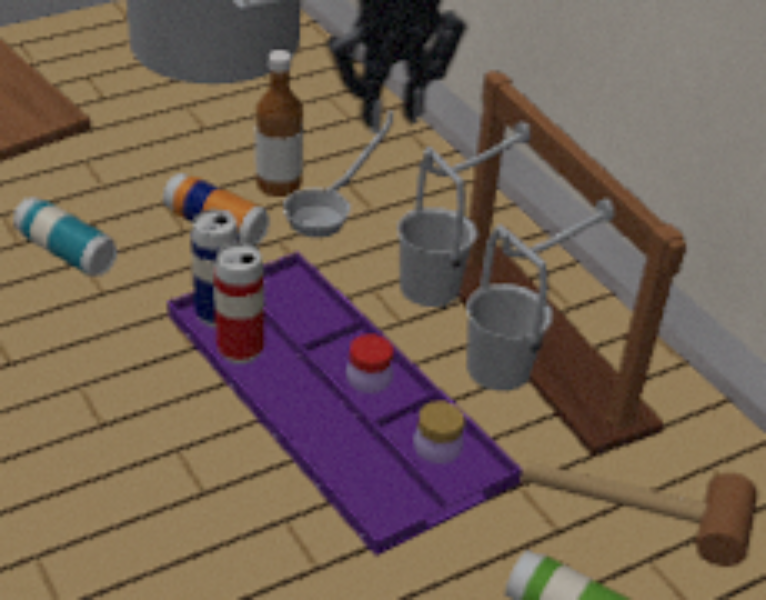

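Both pails hang on their own hooks and the lane is clear apart from the two standing cans. Next is the teal can. I'll grip it near its top end, square to its axis.

```bash
python3 - <<'E'
from h import *
go((520,210,280,8),(440,330,200,17),(381.5,404.7,110,17),(381.5,404.7,5,17))
E
```

```text
at [629.6  27.8 305.3] yaw -3.1 open 34.2 t 12.6
-> (520, 210, 280, 8) rows [ 0.4401 -0.298   0.0633] turn -0.123
-> (440, 330, 200, 17) rows [ 0.3249 -0.1563  0.2   ] turn -0.1
-> (381.5, 404.7, 110, 17) rows [ 0.2213 -0.0853  0.225 ] turn -0.0
-> (381.5, 404.7, 5, 17) rows [0.     0.     0.2625] turn -0.0
```

Call:
drive_tool:
  series:
    - [[0.44,-0.298,0.063,-0.123,-1],[0.44,-0.298,0.063,-0.123,-1],[0.44,-0.298,0.063,-0.123,-1],[0.44,-0.298,0.063,-0.123,-1],[0.44,-0.298,0.063,-0.123,-1]]

```text
time_s: 13.1
tcp_pos: [517.5, 216.4, 278.9]
tool_rot: [[-0.147, 0.989, -0.001], [0.989, 0.147, 0.001], [0.002, -0.001, -1.0]]
wrist_force: [-0.2, 0.1, -0.8]
opening: 85.5
grasp_force: 0.0
```

Call:
drive_tool:
  series:
    - [[0.325,-0.156,0.2,-0.1,-1],[0.325,-0.156,0.2,-0.1,-1],[0.325,-0.156,0.2,-0.1,-1],[0.325,-0.156,0.2,-0.1,-1],[0.325,-0.156,0.2,-0.1,-1]]

```text
time_s: 13.6
tcp_pos: [438.7, 332.0, 198.1]
tool_rot: [[-0.296, 0.955, -0.002], [0.955, 0.296, -0.002], [-0.001, -0.002, -1.0]]
wrist_force: [0.1, -0.3, -0.1]
opening: 85.2
grasp_force: 0.0
```

Call:
drive_tool:
  series:
    - [[0.221,-0.085,0.225,0,-1],[0.221,-0.085,0.225,0,-1],[0.221,-0.085,0.225,0,-1],[0.221,-0.085,0.225,0,-1],[0.221,-0.085,0.225,0,-1]]

```text
time_s: 14.1
tcp_pos: [384.1, 403.5, 110.3]
tool_rot: [[-0.29, 0.957, 0.002], [0.957, 0.29, -0.0], [-0.001, 0.001, -1.0]]
wrist_force: [1.2, -0.7, 0.8]
opening: 85.6
grasp_force: 0.0
```

```bash
python3 - <<'E'
from h import *
go((381.5,404.7,5,17))
E
```

```text
at [384.1 403.5 110.3] yaw 16.9 open 85.6 t 14.1
-> (381.5, 404.7, 5, 17) rows [ 0.0048 -0.0053  0.2633] turn -0.0016
```

Call:
drive_tool:
  series:
    - [[0.004,-0.005,0.1,0,-1],[0.004,-0.005,0.19,0,-1],[0.004,-0.005,0.255,0,-1],[0.004,-0.005,0.255,0,-1],[0.004,-0.005,0.255,0,-0.5]]

```text
time_s: 14.6
tcp_pos: [382.0, 404.6, 9.4]
tool_rot: [[-0.289, 0.957, 0.002], [0.957, 0.289, 0.001], [0.0, 0.002, -1.0]]
wrist_force: [0.4, 0.3, 0.6]
opening: 73.0
grasp_force: 0.0
```

Call:
drive_tool:
  series:
    - [[0,0,0,0,-0.4],[0,0,0,0,-0.3],[0,0,0,0,-0.26],[0,0,0,0,-0.25],[0,0,0,0,-0.25]]

```text
time_s: 15.1
tcp_pos: [380.8, 406.2, 9.9]
tool_rot: [[-0.291, 0.957, 0.002], [0.957, 0.291, 0.003], [0.002, 0.003, -1.0]]
wrist_force: [0.2, -2.5, 8.8]
opening: 53.9
grasp_force: 13.2
```

Call:
drive_tool:
  series:
    - [[0,0,0,0,-0.24],[0,0,0,0,-0.24],[0,0,0,0,-0.24]]

```text
time_s: 15.4
tcp_pos: [380.8, 406.2, 9.9]
tool_rot: [[-0.291, 0.957, 0.002], [0.957, 0.291, 0.003], [0.002, 0.003, -1.0]]
wrist_force: [0.4, -2.4, 8.7]
opening: 53.5
grasp_force: 19.6
```

Call:
drive_tool:
  series:
    - [[0,0,0,0,-0.22],[0,0,0,0,-0.22],[0,0,0,0,-0.22]]

```text
time_s: 15.7
tcp_pos: [380.8, 406.2, 10.1]
tool_rot: [[-0.292, 0.957, 0.002], [0.957, 0.292, 0.003], [0.002, 0.003, -1.0]]
wrist_force: [0.1, -2.0, 10.2]
opening: 52.5
grasp_force: 34.4
```

Grip force is about linear in the closing command and vanishes near −0.268. I'll lift firmly, then ease off so the base swings down by gravity.

Call:
drive_tool:
  series:
    - [[0,0,-0.06,0,-0.22],[0,0,-0.12,0,-0.22],[0,0,-0.2,0,-0.22],[0,0,-0.27,0,-0.22],[0,0,-0.27,0,-0.22]]

```text
time_s: 16.2
tcp_pos: [381.5, 407.3, 120.9]
tool_rot: [[-0.291, 0.957, 0.005], [0.957, 0.291, 0.007], [0.005, 0.007, -1.0]]
wrist_force: [1.0, 0.7, 1.0]
opening: 52.9
grasp_force: 34.2
```

Call:
drive_tool:
  series:
    - [[0,0,0,0,-0.24],[0,0,0,0,-0.25],[0,0,0,0,-0.255],[0,0,0,0,-0.258],[0,0,0,0,-0.26]]

```text
time_s: 16.7
tcp_pos: [379.2, 404.9, 115.1]
tool_rot: [[-0.292, 0.957, -0.001], [0.957, 0.292, -0.001], [-0.001, -0.001, -1.0]]
wrist_force: [-0.1, 0.5, -0.3]
opening: 54.0
grasp_force: 9.0
```

```bash
python3 - <<'E'
from h import *
p,D,P=shot("side","s6")
cv2.imwrite("pics/s6c.png",cv2.resize(p[60:200,90:270],(771,600)))
def tilt():pass
s=telemetry.read_state();print(s["grasp_force"],s["opening"],s["tcp_pos"])
E
cat >> h.py <<'E'
def tilt(nm,n="side",tag=None):
    """coloured can in hand: direction of its axis (top-minus-base) from depth cloud near the gripper"""
    p,D,P=shot(n,tag);h=cv2.cvtColor(p,cv2.COLOR_BGR2HSV);t=telemetry.read_state()["tcp_pos"]
    m=(h[...,0]>=HU[nm][0])&(h[...,0]<=HU[nm][1])&(h[...,1]>80)&(np.linalg.norm(P-t,axis=2)<170)
    q=P[m];c=q.mean(0);w,v=np.linalg.eigh(np.cov((q-c).T));a=v[:,2]*np.sign(v[2,2])
    print(nm,len(q),"cent",c.round(),"axis",a.round(2),"elev",np.degrees(np.arcsin(a[2])).round(1),"min",q.min(0).round(),"max",q.max(0).round(),"tcp",t.round())
E
python3 -c "
from h import *
tilt('teal')"
```

```text
9.037359952926636 53.77019168694538 [379.26575682 405.02177631 115.22794994]
teal 237 cent [385. 354. 162.] axis [-0.17  0.7   0.69] elev 43.7 min [320. 303. 120.] max [442. 415. 279.] tcp [379. 405. 115.]
```

View pics/s6c.png

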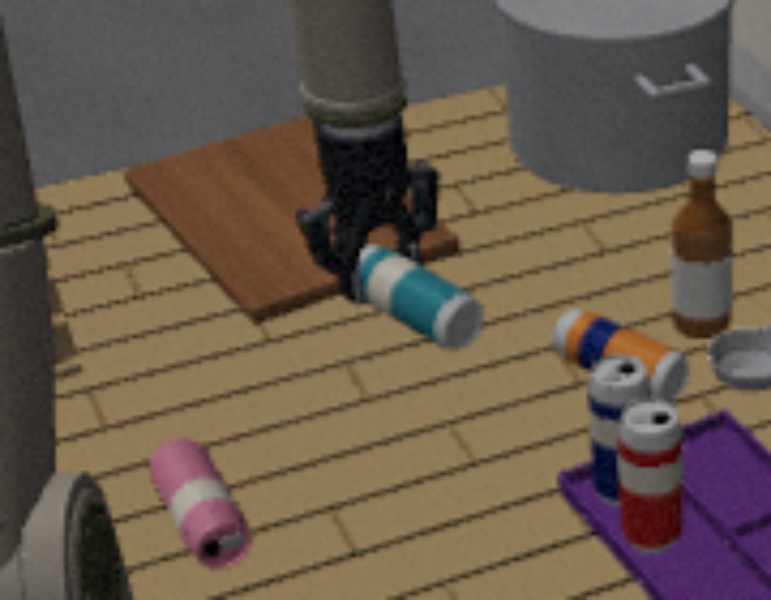

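It's held horizontally and still stiff at 9 N, so I keep easing off.

Call:
drive_tool:
  series:
    - [[0,0,0,0,-0.262],[0,0,0,0,-0.264],[0,0,0,0,-0.266],[0,0,0,0,-0.266]]

```text
time_s: 17.2
tcp_pos: [379.4, 405.2, 115.7]
tool_rot: [[-0.292, 0.957, -0.0], [0.957, 0.292, -0.0], [0.0, -0.0, -1.0]]
wrist_force: [0.0, 0.2, 0.5]
opening: 53.8
grasp_force: 5.5
```

Call:
drive_tool:
  series:
    - [[0,0,0,0,-0.267],[0,0,0,0,-0.268],[0,0,0,0,-0.268]]

```text
time_s: 17.5
tcp_pos: [379.4, 405.2, 115.7]
tool_rot: [[-0.292, 0.957, -0.0], [0.957, 0.292, -0.0], [-0.0, -0.0, -1.0]]
wrist_force: [-0.7, 0.1, -0.8]
opening: 54.3
grasp_force: 4.5
```

```bash
sed -i 's/h\[...,1\]>80)&(np/h[...,1]>125)\&(np/' h.py; python3 -c "
from h import *
tilt('teal')"
```

```text
teal 197 cent [387. 350. 159.] axis [-0.15  0.75  0.64] elev 40.1 min [325. 302. 120.] max [442. 415. 277.] tcp [379. 405. 116.]
```

Call:
drive_tool:
  series:
    - [[0,0,0,0,-0.269],[0,0,0,0,-0.27],[0,0,0,0,-0.271],[0,0,0,0,-0.271]]

```text
time_s: 17.95
tcp_pos: [379.4, 405.2, 115.7]
tool_rot: [[-0.292, 0.957, -0.0], [0.957, 0.292, -0.0], [0.0, -0.0, -1.0]]
wrist_force: [0.3, 0.6, 0.2]
opening: 54.0
grasp_force: 0.0
```

```bash
sed -i 's/<170)$/<170)\&(P[...,2]<t[2]+60)/' h.py; python3 -c "
from h import *
tilt('teal')"
```

```text
teal 193 cent [390. 349. 118.] axis [-0.21  0.82  0.53] elev 31.7 min [340. 313.  83.] max [422. 413. 174.] tcp [379. 405. 116.]
```

Call:
drive_tool:
  series:
    - [[0,0,0,0,-0.272],[0,0,0,0,-0.273],[0,0,0,0,-0.273],[0,0,0,0,-0.273]]

```text
time_s: 18.4
tcp_pos: [379.4, 405.2, 115.7]
tool_rot: [[-0.292, 0.957, -0.0], [0.957, 0.292, 0.0], [0.0, -0.0, -1.0]]
wrist_force: [0.2, 0.2, -0.6]
opening: 54.5
grasp_force: 0.0
```

```bash
python3 -c "
from h import *
tilt('teal')"
```

```text
teal 131 cent [360. 386.  51.] axis [0.34 0.29 0.89] elev 63.2 min [331. 347.  22.] max [437. 455. 172.] tcp [379. 405. 116.]
```

```bash
python3 - <<'E'
from h import *
p,D,P=shot("side","s7")
cv2.imwrite("pics/s7c.png",cv2.resize(p[60:220,90:270],(675,600)))
E
```

```text
(no output)
```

View pics/s7c.png

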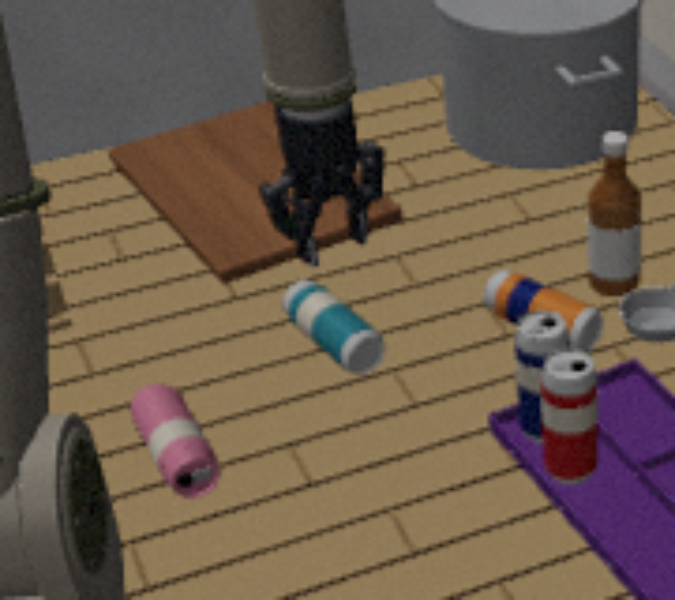

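The can swung slowly at about zero force (command ≈ −0.271), and my last extra step dropped it onto the bench. It lies unharmed near its old place. I'll redo this lower, with finer steps, waiting at the swing point.

```bash
sed -i "s/(h\[...,1\]>125)/(h[...,1]>125)\&(h[...,2]>75)/" h.py; python3 - <<'E'
from h import *
B["teal"]=(320,510,240,460)
cans("teal","orange","green")
go()
E
```

```text
top teal 285 mid [368.4 392.7] len 100.0 wid 54.0 topdir 94.5 zmax 56.0
top orange 393 mid [579.1 331.6] len 131.0 wid 46.0 topdir 116.8 zmax 56.0
top green 401 mid [ 618.5 -367.7] len 132.0 wid 46.0 topdir 115.1 zmax 55.0
side teal 231 mid [356.7 400.8] len 123.0 wid 47.0 topdir 107.3 zmax 56.0
side orange 213 mid [572.5 328.7] len 132.0 wid 44.0 topdir 118.7 zmax 56.0
side green 573 mid [ 610.3 -372.9] len 131.0 wid 44.0 topdir 116.5 zmax 55.0
at [379.4 405.2 115.7] yaw 17.0 open 54.0 t 18.6
```

Call:
drive_tool:
  series:
    - [[0,0,-0.12,0,-1],[0,0,-0.25,0,-1],[0,0.1,-0.3,0,-1],[0,0.2,-0.3,0,-1],[0,0.3,-0.3,0,-1]]

```text
time_s: 19.1
tcp_pos: [495.5, 441.4, 237.4]
tool_rot: [[-0.293, 0.956, 0.002], [0.956, 0.293, 0.003], [0.002, 0.002, -1.0]]
wrist_force: [0.2, 0.5, 0.2]
opening: 85.3
grasp_force: 0.0
```

```bash
sed -i 's/"teal":(370,510,240,440)/"teal":(300,510,240,480)/' h.py; python3 - <<'E'
from h import *
cans("teal")
go()
E
```

```text
top teal 399 mid [362.2 408.3] len 127.0 wid 47.0 topdir 103.8 zmax 56.0
side teal 237 mid [356.9 406.4] len 136.0 wid 44.0 topdir 103.9 zmax 55.0
at [498.  439.3 232.9] yaw 16.8 open 85.1 t 19.2
```

```bash
python3 - <<'E'
from h import *
go((350.2,448.7,120,13.9),(350.2,448.7,8,13.9))
E
```

```text
at [498.  439.3 232.9] yaw 16.8 open 85.1 t 19.2
-> (350.2, 448.7, 120, 13.9) rows [ 0.1292 -0.3469  0.2823] turn 0.0319
-> (350.2, 448.7, 8, 13.9) rows [0.   0.   0.28] turn -0.0
```

Call:
drive_tool:
  series:
    - [[0.129,-0.347,0.1,0.032,-1],[0.129,-0.347,0.2,0.032,-1],[0.129,-0.347,0.282,0.032,-1],[0.129,-0.347,0.282,0.032,-1],[0.129,-0.347,0.282,0.032,-1]]

```text
time_s: 19.7
tcp_pos: [338.9, 447.8, 117.8]
tool_rot: [[-0.249, 0.968, -0.008], [0.968, 0.249, -0.007], [-0.005, -0.009, -1.0]]
wrist_force: [-0.0, 0.1, -0.2]
opening: 85.1
grasp_force: 0.0
```

Call:
drive_tool:
  series:
    - [[0,0,0.1,0,-1],[0,0,0.2,0,-1],[0,0,0.277,0,-1],[0,0,0.277,0,-1],[0,0,0.277,0,-0.5]]

```text
time_s: 20.2
tcp_pos: [347.0, 449.2, 13.0]
tool_rot: [[-0.243, 0.97, 0.0], [0.97, 0.243, -0.0], [-0.0, 0.0, -1.0]]
wrist_force: [0.3, 0.2, 0.5]
opening: 73.5
grasp_force: 0.0
```

Call:
drive_tool:
  series:
    - [[0,0,0,0,-0.4],[0,0,0,0,-0.3],[0,0,0,0,-0.25],[0,0,0,0,-0.25],[0,0,0,0,-0.25]]

```text
time_s: 20.7
tcp_pos: [346.4, 449.3, 12.5]
tool_rot: [[-0.243, 0.97, 0.0], [0.97, 0.243, 0.0], [0.0, 0.0, -1.0]]
wrist_force: [-0.1, -0.7, -0.5]
opening: 53.3
grasp_force: 0.0
```

Call:
drive_tool:
  series:
    - [[0,0,-0.05,0,-0.25],[0,0,-0.1,0,-0.25],[0,0,-0.15,0,-0.25],[0,0,-0.19,0,-0.25],[0,0,-0.19,0,-0.26]]

```text
time_s: 21.2
tcp_pos: [347.4, 450.3, 90.5]
tool_rot: [[-0.243, 0.97, 0.002], [0.97, 0.243, 0.004], [0.003, 0.003, -1.0]]
wrist_force: [0.6, 0.9, -0.4]
opening: 54.1
grasp_force: 0.0
```

Call:
drive_tool:
  series:
    - [[0,0,0,0,-0.264],[0,0,0,0,-0.266],[0,0,0,0,-0.268],[0,0,0,0,-0.268]]

```text
time_s: 21.6
tcp_pos: [346.1, 448.7, 87.3]
tool_rot: [[-0.243, 0.97, -0.001], [0.97, 0.243, -0.001], [-0.001, -0.001, -1.0]]
wrist_force: [-0.1, -0.8, -0.5]
opening: 54.4
grasp_force: 0.0
```

```bash
python3 -c "
from h import *
tilt('teal');tilt('teal','top')"
```

```text
teal 124 cent [347. 384.  47.] axis [ 0.27 -0.96  0.03] elev 1.5 min [319. 345.  26.] max [376. 452.  58.] tcp [346. 449.  87.]h.py:64: RuntimeWarning: Mean of empty slice.
  q=P[m];c=q.mean(0);w,v=np.linalg.eigh(np.cov((q-c).T));a=v[:,2]*np.sign(v[2,2])
  ret = um.true_divide(
  avg = a.mean(axis, **keepdims_kw)
h.py:64: RuntimeWarning: Degrees of freedom <= 0 for slice
  q=P[m];c=q.mean(0);w,v=np.linalg.eigh(np.cov((q-c).T));a=v[:,2]*np.sign(v[2,2])
  c *= np.true_divide(1, fact)
  c *= np.true_divide(1, fact)
Traceback (most recent call last):
  File "h.py", line 64, in tilt
    q=P[m];c=q.mean(0);w,v=np.linalg.eigh(np.cov((q-c).T));a=v[:,2]*np.sign(v[2,2])
                           ~~~~~~~~~~~~~~^^^^^^^^^^^^^^^^^
numpy.linalg.LinAlgError: Eigenvalues did not converge
```

Call:
drive_tool:
  series:
    - [[0,0,0,0,-0.269],[0,0,0,0,-0.269],[0,0,0,0,-0.269]]

```text
time_s: 22.0
tcp_pos: [346.4, 449.1, 88.1]
tool_rot: [[-0.243, 0.97, -0.0], [0.97, 0.243, -0.0], [-0.0, -0.0, -1.0]]
wrist_force: [-0.3, 0.9, 0.9]
opening: 53.9
grasp_force: 0.0
```

```bash
python3 -c "
from h import *
tilt('teal')"
```

```text
teal 125 cent [347. 384.  47.] axis [ 0.25 -0.97  0.03] elev 1.9 min [319. 343.  22.] max [377. 448.  58.] tcp [346. 449.  88.]
```

No grip this time (0 N): contact comes later than before. The can still lies in place, so I go down again and close further.

Call:
drive_tool:
  series:
    - [[0,0,0,0,-0.5],[0,0,0.1,0,-0.5],[0,0,0.195,0,-0.5],[0,0,0.195,0,-0.5],[0,0,0.195,0,-0.26]]

```text
time_s: 22.55
tcp_pos: [346.4, 448.7, 10.3]
tool_rot: [[-0.243, 0.97, -0.001], [0.97, 0.243, -0.001], [-0.001, -0.001, -1.0]]
wrist_force: [0.2, 1.2, -0.0]
opening: 54.2
grasp_force: 0.0
```

Call:
drive_tool:
  series:
    - [[0,0,0,0,-0.24],[0,0,0,0,-0.24],[0,0,0,0,-0.24]]

```text
time_s: 22.85
tcp_pos: [346.9, 450.0, 11.6]
tool_rot: [[-0.243, 0.97, 0.001], [0.97, 0.243, 0.002], [0.002, 0.002, -1.0]]
wrist_force: [-0.3, -0.3, -0.2]
opening: 53.0
grasp_force: 1.4
```

Call:
drive_tool:
  series:
    - [[0,0,0,0,-0.23],[0,0,0,0,-0.23],[0,0,0,0,-0.23]]

```text
time_s: 23.15
tcp_pos: [346.8, 449.8, 11.1]
tool_rot: [[-0.243, 0.97, 0.001], [0.97, 0.243, 0.002], [0.001, 0.001, -1.0]]
wrist_force: [-0.7, -0.3, 6.7]
opening: 52.6
grasp_force: 9.1
```

Call:
drive_tool:
  series:
    - [[0,0,0,0,-0.22],[0,0,0,0,-0.22],[0,0,0,0,-0.22]]

```text
time_s: 23.45
tcp_pos: [346.7, 449.8, 11.2]
tool_rot: [[-0.243, 0.97, 0.001], [0.97, 0.243, 0.002], [0.001, 0.001, -1.0]]
wrist_force: [-1.7, -1.2, 7.3]
opening: 52.1
grasp_force: 17.3
```

Call:
drive_tool:
  series:
    - [[0,0,0,0,-0.237],[0,0,0,0,-0.237],[0,0,-0.025,0,-0.237],[0,0,-0.05,0,-0.237],[-0.01,0,-0.1,0,-0.237]]

```text
time_s: 23.95
tcp_pos: [346.5, 445.0, 50.1]
tool_rot: [[-0.244, 0.97, -0.001], [0.97, 0.244, -0.002], [-0.001, -0.002, -1.0]]
wrist_force: [0.2, -0.2, 0.1]
opening: 52.6
grasp_force: 4.1
```

```bash
python3 -c "
from h import *
tilt('teal')"
```

```text
teal 125 cent [349. 379.  85.] axis [-0.21  0.98  0.02] elev 1.2 min [325. 340.  62.] max [378. 447.  96.] tcp [349. 446.  54.]
```

Call:
drive_tool:
  series:
    - [[0,0,0,0,-0.238],[0,0,0,0,-0.238],[0,0,0,0,-0.238]]

```text
time_s: 24.3
tcp_pos: [346.8, 445.0, 49.5]
tool_rot: [[-0.243, 0.97, -0.001], [0.97, 0.243, -0.001], [-0.001, -0.001, -1.0]]
wrist_force: [0.5, 0.1, -0.1]
opening: 52.9
grasp_force: 3.2
```

```bash
python3 -c "
from h import *
tilt('teal')"
```

```text
teal 124 cent [350. 381.  85.] axis [-0.21  0.98  0.02] elev 0.9 min [326. 341.  67.] max [377. 446.  97.] tcp [347. 445.  49.]
```

The tilt reading is clean now: horizontal, held at 3.2 N. I ease off in 0.001 steps.

Call:
drive_tool:
  series:
    - [[0,0,0,0,-0.239],[0,0,0,0,-0.239],[0,0,0,0,-0.239]]

```text
time_s: 24.65
tcp_pos: [347.2, 445.1, 49.8]
tool_rot: [[-0.243, 0.97, -0.0], [0.97, 0.243, -0.0], [-0.0, -0.0, -1.0]]
wrist_force: [0.2, -0.1, 0.2]
opening: 53.0
grasp_force: 2.4
```

Call:
drive_tool:
  series:
    - [[0,0,0,0,-0.24],[0,0,0,0,-0.24],[0,0,0,0,-0.24]]

```text
time_s: 24.95
tcp_pos: [347.4, 445.2, 50.1]
tool_rot: [[-0.243, 0.97, -0.0], [0.97, 0.243, -0.0], [-0.0, -0.0, -1.0]]
wrist_force: [0.4, 0.4, 1.4]
opening: 52.9
grasp_force: 0.8
```

```bash
python3 -c "
from h import *
tilt('teal')"
```

```text
teal 167 cent [354. 379.  61.] axis [-0.16  0.91  0.38] elev 22.6 min [326. 343.  34.] max [384. 443.  90.] tcp [347. 445.  50.]
```

Call:
drive_tool:
  series:
    - [[0,0,0,0,-0.2405],[0,0,0,0,-0.2405],[0,0,0,0,-0.2405]]

```text
time_s: 25.3
tcp_pos: [347.3, 445.2, 50.1]
tool_rot: [[-0.243, 0.97, -0.0], [0.97, 0.243, -0.0], [-0.0, -0.0, -1.0]]
wrist_force: [0.3, 0.3, 0.1]
opening: 52.9
grasp_force: 0.4
```

```bash
python3 -c "
from h import *
tilt('teal')"
```

```text
teal 167 cent [353. 380.  62.] axis [-0.17  0.92  0.36] elev 21.2 min [325. 340.  32.] max [382. 445.  92.] tcp [347. 445.  50.]
```

At 0.8 N the base swings down and rests on the bench (about 22°). I raise slowly with this light grip so the base follows.

Call:
drive_tool:
  series:
    - [[0,0,-0.015,0,-0.24],[-0.005,0,-0.03,0,-0.24],[-0.01,0,-0.045,0,-0.24],[-0.015,0,-0.06,0,-0.24],[-0.02,0,-0.075,0,-0.24]]

```text
time_s: 25.85
tcp_pos: [349.5, 437.3, 80.8]
tool_rot: [[-0.243, 0.97, 0.0], [0.97, 0.243, 0.0], [0.0, 0.0, -1.0]]
wrist_force: [0.3, 0.2, -0.5]
opening: 53.2
grasp_force: 0.7
```

```bash
python3 -c "
from h import *
tilt('teal')"
```

```text
teal 174 cent [352. 376.  74.] axis [-0.18  0.77  0.61] elev 37.9 min [325. 341.  39.] max [378. 429. 119.] tcp [350. 437.  82.]
```

Call:
drive_tool:
  series:
    - [[-0.01,0,-0.015,0,-0.24],[-0.02,0,-0.03,0,-0.24],[-0.03,0,-0.045,0,-0.24],[-0.04,0,-0.06,0,-0.24],[-0.04,0,-0.06,0,-0.24]]

```text
time_s: 26.4
tcp_pos: [354.0, 421.6, 105.2]
tool_rot: [[-0.242, 0.97, 0.001], [0.97, 0.242, 0.001], [0.001, 0.001, -1.0]]
wrist_force: [-0.7, -0.1, -0.8]
opening: 52.9
grasp_force: 0.7
```

```bash
python3 -c "
from h import *
tilt('teal')"
```

```text
teal 169 cent [355. 362.  97.] axis [-0.17  0.74  0.65] elev 40.4 min [331. 330.  64.] max [380. 415. 141.] tcp [354. 422. 105.]
```

Call:
drive_tool:
  series:
    - [[0,0,0,0,-0.2403],[0,0,0,0,-0.2405],[0,0,0,0,-0.2405],[0,0,0,0,-0.2405],[0,0,0,0,-0.2405]]

```text
time_s: 26.95
tcp_pos: [353.1, 421.9, 103.9]
tool_rot: [[-0.243, 0.97, -0.0], [0.97, 0.243, -0.0], [-0.0, -0.0, -1.0]]
wrist_force: [0.5, -0.1, 0.1]
opening: 52.9
grasp_force: 0.5
```

```bash
python3 -c "
from h import *
tilt('teal')"
```

```text
teal 3 cent [341. 391.  74.] axis [0.01 0.22 0.97] elev 77.1 min [340. 379.  23.] max [342. 402. 123.] tcp [353. 422. 104.]
```

Call:
drive_tool:
  series:
    - [[0,0,0,0,-0.2408],[0,0,0,0,-0.2408],[0,0,0,0,-0.2408]]

```text
time_s: 27.3
tcp_pos: [353.2, 421.9, 104.0]
tool_rot: [[-0.243, 0.97, -0.0], [0.97, 0.243, -0.0], [-0.0, -0.0, -1.0]]
wrist_force: [-0.4, 0.2, -0.2]
opening: 53.2
grasp_force: 0.2
```

```bash
python3 -c "
from h import *
tilt('teal')"
```

```text
h.py:64: RuntimeWarning: Mean of empty slice.
  q=P[m];c=q.mean(0);w,v=np.linalg.eigh(np.cov((q-c).T));a=v[:,2]*np.sign(v[2,2])
  ret = um.true_divide(
  avg = a.mean(axis, **keepdims_kw)
h.py:64: RuntimeWarning: Degrees of freedom <= 0 for slice
  q=P[m];c=q.mean(0);w,v=np.linalg.eigh(np.cov((q-c).T));a=v[:,2]*np.sign(v[2,2])
  c *= np.true_divide(1, fact)
  c *= np.true_divide(1, fact)
Traceback (most recent call last):
  File "h.py", line 64, in tilt
    q=P[m];c=q.mean(0);w,v=np.linalg.eigh(np.cov((q-c).T));a=v[:,2]*np.sign(v[2,2])
                           ~~~~~~~~~~~~~~^^^^^^^^^^^^^^^^^
numpy.linalg.LinAlgError: Eigenvalues did not converge
```

Call:
drive_tool:
  series:
    - [[0,0,0,0,-0.235],[0,0,0,0,-0.235]]

```text
time_s: 27.55
tcp_pos: [353.2, 421.9, 104.1]
tool_rot: [[-0.243, 0.97, -0.0], [0.97, 0.243, -0.0], [-0.0, -0.0, -1.0]]
wrist_force: [-1.1, 0.2, -0.6]
opening: 52.7
grasp_force: 5.0
```

```bash
python3 - <<'E'
from h import *
p,D,P=shot("side","s8")
cv2.imwrite("pics/s8c.png",cv2.resize(p[60:220,90:270],(675,600)))
s=telemetry.read_state();print(s["grasp_force"],s["opening"])
t=s["tcp_pos"];Q=P.reshape(-1,3);q=Q[(np.hypot(Q[:,0]-t[0],Q[:,1]-t[1])<110)]
for z in range(5,170,15):
    k=q[(q[:,2]>=z)&(q[:,2]<z+15)]; print(z,len(k),k.min(0).round() if len(k) else "",k.max(0).round() if len(k) else "")
E
```

```text
4.9731020629405975 53.066267403881994
5 32 [262. 322.   5.] [434. 491.  20.]
20 44 [331. 369.  20.] [383. 396.  35.]
35 48 [330. 370.  35.] [381. 408.  50.]
50 56 [328. 373.  51.] [380. 406.  65.]
65 46 [328. 379.  65.] [379. 414.  80.]
80 54 [327. 383.  80.] [378. 420.  95.]
95 52 [327. 388.  95.] [379. 425. 110.]
110 66 [313. 394. 110.] [389. 439. 125.]
125 109 [311. 398. 125.] [391. 456. 140.]
140 44 [312. 398. 140.] [407. 443. 155.]
155 79 [291. 393. 155.] [414. 447. 170.]
```

View pics/s8c.png

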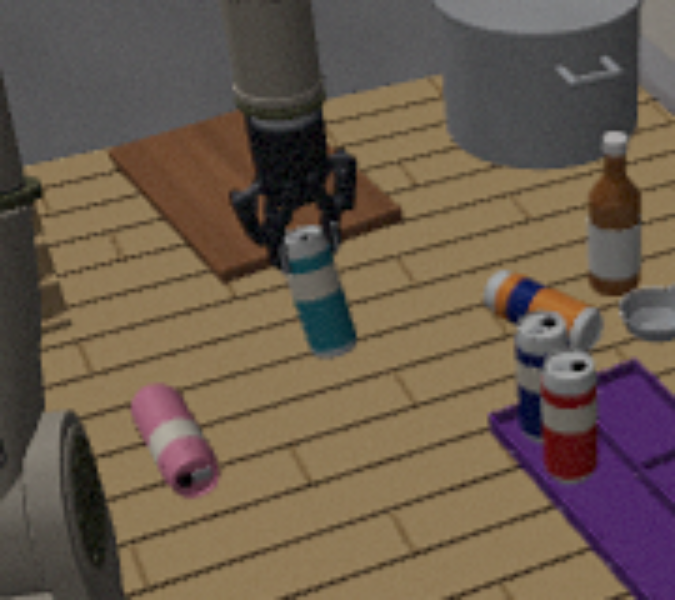

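It hangs about 15° from vertical, base a little to the right, and is now held at 5 N. I carry it over the lane, set the base rim down and drag slightly to straighten it.

```bash
python3 - <<'E'
from h import *
go((353.2,421.9,255,14),(430,240,255,9),(517.5,48,255,5),(517.5,48,97,5))
# lane centre: standing cans' tops & purple columns
E
```

```text
at [353.2 422.  104.1] yaw 14.1 open 53.1 t 27.6
-> (353.2, 421.9, 255, 14) rows [-1.000e-04 -1.000e-04 -3.772e-01] turn 0.0009
-> (430, 240, 255, 9) rows [-0.4877  0.0763  0.    ] turn 0.0556
-> (517.5, 48, 255, 5) rows [-0.5083  0.141   0.    ] turn 0.0444
-> (517.5, 48, 97, 5) rows [0.    0.    0.395] turn -0.0
```

Call:
drive_tool:
  series:
    - [[0,0,0,0,-0.225],[0,0,-0.08,0,-0.222],[0,0,-0.18,0,-0.22],[0,0,-0.29,0,-0.22],[0,0,-0.378,0,-0.22]]

```text
time_s: 28.1
tcp_pos: [353.5, 422.0, 257.9]
tool_rot: [[-0.243, 0.97, 0.001], [0.97, 0.243, 0.002], [0.001, 0.001, -1.0]]
wrist_force: [0.4, 0.2, 0.0]
opening: 52.3
grasp_force: 19.8
```

Call:
drive_tool:
  series:
    - [[-0.1,0.015,0,0.01,-0.22],[-0.2,0.03,0,0.02,-0.22],[-0.3,0.045,0,0.03,-0.22],[-0.4,0.06,0,0.045,-0.22],[-0.488,0.076,0,0.056,-0.22]]

```text
time_s: 28.6
tcp_pos: [430.8, 237.8, 255.5]
tool_rot: [[-0.155, 0.988, 0.0], [0.988, 0.155, 0.001], [0.001, 0.0, -1.0]]
wrist_force: [0.5, 0.5, -0.2]
opening: 52.6
grasp_force: 19.8
```

Call:
drive_tool:
  series:
    - [[-0.1,0.03,0,0.01,-0.22],[-0.2,0.06,0,0.02,-0.22],[-0.3,0.085,0,0.03,-0.22],[-0.41,0.115,0,0.044,-0.22],[-0.508,0.141,0,0.044,-0.22]]

```text
time_s: 29.1
tcp_pos: [518.3, 46.0, 255.6]
tool_rot: [[-0.087, 0.996, 0.001], [0.996, 0.087, 0.0], [0.0, 0.001, -1.0]]
wrist_force: [1.0, 0.8, -0.0]
opening: 52.5
grasp_force: 19.8
```

Call:
drive_tool:
  series:
    - [[0,0,0,0,-0.22],[0,0,0.1,0,-0.22],[0,0,0.2,0,-0.22],[0,0,0.2,0,-0.22]]

```text
time_s: 29.5
tcp_pos: [514.4, 48.3, 170.9]
tool_rot: [[-0.089, 0.996, -0.008], [0.996, 0.089, -0.002], [-0.001, -0.008, -1.0]]
wrist_force: [-0.8, 0.9, -0.4]
opening: 52.3
grasp_force: 19.9
```

```bash
cat >> h.py <<'E'
def prof(x0,x1,y0,y1,zs=range(5,170,15)):
    p,D,P=shot("side");Q=P.reshape(-1,3);q=Q[(Q[:,0]>x0)&(Q[:,0]<x1)&(Q[:,1]>y0)&(Q[:,1]<y1)]
    for z in zs:
        k=q[(q[:,2]>=z)&(q[:,2]<z+15)]
        if len(k)>4: print(z,len(k),"x",np.percentile(k[:,0],[3,97]).round(),"y",np.percentile(k[:,1],[3,97]).round())
E
python3 - <<'E'
from h import *
go((517.5,48,97,5))
prof(470,570,-20,80,range(30,260,15))
E
```

```text
at [514.4  48.3 170.9] yaw 5.1 open 52.3 t 29.5
-> (517.5, 48, 97, 5) rows [-0.0013  0.0078  0.1846] turn 0.001
30 5 x [496. 512.] y [78. 80.]
60 5 x [497. 508.] y [77. 80.]
75 30 x [489. 528.] y [-5. 80.]
90 62 x [488. 535.] y [-5. 38.]
105 66 x [487. 533.] y [-0. 41.]
120 65 x [488. 531.] y [ 3. 43.]
135 70 x [487. 534.] y [ 9. 38.]
150 65 x [487. 534.] y [14. 43.]
165 68 x [485. 536.] y [18. 44.]
180 100 x [474. 550.] y [24. 74.]
195 132 x [475. 544.] y [30. 72.]
210 50 x [474. 565.] y [35. 60.]
225 79 x [473. 569.] y [33. 63.]
240 92 x [482. 567.] y [30. 64.]
255 76 x [485. 567.] y [29. 50.]
```

Call:
drive_tool:
  series:
    - [[0,0.008,0.06,0,-0.22],[0,0.01,0.11,0,-0.22],[0,0.012,0.16,0,-0.22],[0,0.012,0.175,0,-0.22],[0,0.012,0.18,0,-0.22]]

```text
time_s: 30.05
tcp_pos: [524.7, 49.4, 106.8]
tool_rot: [[-0.089, 0.996, 0.004], [0.996, 0.089, 0.002], [0.002, 0.004, -1.0]]
wrist_force: [-6.5, 0.5, 25.4]
opening: 52.1
grasp_force: 24.2
```

```bash
python3 - <<'E'
from h import *
go((517.5,48,97,5))
prof(470,570,-20,80,range(0,150,10))
E
```

```text
at [524.7  49.4 106.8] yaw 5.1 open 52.1 t 30.05
-> (517.5, 48, 97, 5) rows [-0.002  -0.0183  0.0246] turn 0.0013
0 294 x [471. 563.] y [-18.  77.]
10 90 x [471. 565.] y [-17.  69.]
20 81 x [472. 565.] y [-11.  71.]
30 64 x [498. 543.] y [-4. 78.]
40 63 x [497. 544.] y [ 0. 79.]
50 62 x [497. 544.] y [ 6. 79.]
60 62 x [498. 541.] y [ 7. 77.]
70 74 x [496. 544.] y [ 8. 79.]
80 65 x [497. 539.] y [11. 48.]
90 60 x [498. 540.] y [16. 45.]
100 64 x [497. 546.] y [20. 43.]
110 71 x [485. 553.] y [22. 48.]
120 114 x [485. 557.] y [27. 75.]
130 125 x [485. 557.] y [30. 73.]
140 58 x [484. 555.] y [36. 63.]
```

The base touches the floor (25 N). I ease up, lighten the grip, and drag toward the base side.

Call:
drive_tool:
  series:
    - [[0,0,-0.012,0,-0.225],[0,0,-0.015,0,-0.235],[-0.02,0,-0.015,0,-0.235],[-0.04,0,-0.015,0,-0.235],[-0.06,0,-0.015,0,-0.235]]

```text
time_s: 30.6
tcp_pos: [524.6, 23.6, 109.3]
tool_rot: [[-0.088, 0.996, -0.0], [0.996, 0.088, -0.0], [-0.0, -0.0, -1.0]]
wrist_force: [0.0, -0.5, 0.2]
opening: 52.7
grasp_force: 9.2
```

```bash
python3 - <<'E'
from h import *
go((517.5,48,97,5))
prof(470,570,-30,75,range(0,150,20))
E
```

```text
at [524.6  23.6 109.3] yaw 5.0 open 52.7 t 30.6
-> (517.5, 48, 97, 5) rows [ 0.0624 -0.0124  0.0309] turn 0.0005
0 276 x [471. 564.] y [-29.  72.]
20 71 x [472. 565.] y [-28.  37.]
40 62 x [498. 543.] y [-27.   3.]
60 62 x [497. 544.] y [-19.  11.]
80 62 x [497. 542.] y [-13.  17.]
100 62 x [496. 540.] y [-6. 17.]
120 94 x [484. 557.] y [-0. 50.]
140 77 x [484. 560.] y [ 9. 33.]
```

Call:
drive_tool:
  series:
    - [[0,0,0.002,0,-0.239],[-0.01,0,0.008,0,-0.239],[-0.03,0,0.009,0,-0.239],[-0.05,0,0.01,0,-0.239],[-0.07,0,0.012,0,-0.239]]

```text
time_s: 31.15
tcp_pos: [527.1, -3.7, 104.3]
tool_rot: [[-0.089, 0.996, -0.0], [0.996, 0.089, -0.0], [-0.0, -0.0, -1.0]]
wrist_force: [-0.6, 0.3, 1.4]
opening: 53.0
grasp_force: 1.9
```

```bash
python3 - <<'E'
from h import *
go((517.5,48,97,5))
prof(470,570,-75,35,range(0,150,20))
E
```

```text
at [527.1  -3.7 104.3] yaw 5.1 open 53.0 t 31.15
-> (517.5, 48, 97, 5) rows [ 0.1308 -0.0126  0.0183] turn 0.001
0 401 x [473. 567.] y [-72.  30.]
20 91 x [473. 568.] y [-69.  23.]
40 49 x [500. 543.] y [-32.  -2.]
60 56 x [499. 544.] y [-31.  -2.]
80 53 x [499. 544.] y [-29.   5.]
100 49 x [499. 552.] y [-27.  -7.]
120 114 x [486. 560.] y [-24.  19.]
140 47 x [484. 564.] y [-20.   9.]
```

Now only about 5° remains. A little more drag and press, then release.

Call:
drive_tool:
  series:
    - [[-0.015,0,0.004,0,-0.239],[-0.02,0,0.008,0,-0.24],[-0.02,0,0.008,0,-0.25],[-0.02,0,0.008,0,-0.28],[-0.02,0,0.008,0,-0.35]]

```text
time_s: 31.7
tcp_pos: [527.8, -10.8, 101.1]
tool_rot: [[-0.089, 0.996, -0.0], [0.996, 0.089, 0.0], [0.0, -0.0, -1.0]]
wrist_force: [-0.6, -0.5, -0.6]
opening: 57.6
grasp_force: 0.0
```

Call:
drive_tool:
  series:
    - [[0,0,0,0,-0.6],[0,0,0,0,-0.9],[0,0,-0.1,0,-1],[0,0,-0.2,0,-1],[0,0,-0.3,0,-1]]

```text
time_s: 32.2
tcp_pos: [527.5, -11.3, 222.6]
tool_rot: [[-0.088, 0.996, -0.001], [0.996, 0.088, -0.0], [-0.0, -0.001, -1.0]]
wrist_force: [0.8, 0.5, -0.5]
opening: 85.3
grasp_force: 0.0
```

```bash
python3 - <<'E'
from h import *
prof(470,570,-75,35,range(0,150,20))
B["green"]=(550,700,-480,-270);cans("orange","green")
go((588,-309,250,27))
E
```

```text
0 398 x [473. 567.] y [-73.  28.]
20 90 x [474. 569.] y [-67.  20.]
40 50 x [499. 544.] y [-36.  -0.]
60 47 x [499. 543.] y [-36.  -0.]
80 53 x [499. 544.] y [-37.   1.]
100 51 x [500. 539.] y [-37.  -0.]
120 119 x [501. 545.] y [-34.  10.]
top orange 396 mid [579.8 332. ] len 130.0 wid 47.0 topdir 117.9 zmax 56.0
top green 396 mid [ 619.2 -367.5] len 133.0 wid 47.0 topdir 115.7 zmax 55.0
side orange 183 mid [571.6 328.4] len 134.0 wid 45.0 topdir 114.9 zmax 55.0
side green 566 mid [ 610.5 -372.7] len 131.0 wid 43.0 topdir 116.1 zmax 55.0
at [529.5 -11.2 223.9] yaw 5.1 open 85.2 t 32.35
-> (588, -309, 250, 27) rows [-0.7544  0.0798 -0.0652] turn -0.2435
```

Teal stands upright in the lane at about (522, −11). Next is green.

```bash
python3 - <<'E'
from h import *
go((570,-180,260,15),(596.3,-331.3,140,25.7),(596.3,-331.3,9,25.7))
E
```

```text
at [529.5 -11.2 223.9] yaw 5.1 open 85.2 t 32.35
-> (570, -180, 260, 15) rows [-0.4292  0.0635 -0.0902] turn -0.1102
-> (596.3, -331.3, 140, 25.7) rows [-0.3824 -0.0344  0.3   ] turn -0.1189
-> (596.3, -331.3, 9, 25.7) rows [0.     0.     0.3275] turn -0.0
```

Call:
drive_tool:
  series:
    - [[-0.1,0.015,-0.09,-0.03,-1],[-0.2,0.03,-0.09,-0.06,-1],[-0.32,0.045,-0.09,-0.09,-1],[-0.429,0.0635,-0.09,-0.11,-1],[-0.429,0.0635,-0.09,-0.11,-1]]

```text
time_s: 32.85
tcp_pos: [566.4, -187.9, 255.7]
tool_rot: [[-0.249, 0.968, -0.003], [0.968, 0.249, -0.004], [-0.003, -0.004, -1.0]]
wrist_force: [-1.1, 0.1, -0.1]
opening: 85.6
grasp_force: 0.0
```

Call:
drive_tool:
  series:
    - [[-0.1,-0.01,0.05,-0.04,-1],[-0.2,-0.02,0.12,-0.08,-1],[-0.3,-0.034,0.2,-0.119,-1],[-0.382,-0.034,0.28,-0.119,-1],[-0.382,-0.034,0.3,-0.119,-1]]

```text
time_s: 33.35
tcp_pos: [590.4, -335.0, 130.4]
tool_rot: [[-0.427, 0.904, -0.009], [0.904, 0.427, 0.001], [0.005, -0.008, -1.0]]
wrist_force: [-0.9, 0.5, -0.8]
opening: 85.4
grasp_force: 0.0
```

Call:
drive_tool:
  series:
    - [[0,0,0,0,-1],[0,0,0,0,-1]]

```text
time_s: 33.55
tcp_pos: [595.2, -329.7, 137.3]
tool_rot: [[-0.435, 0.901, -0.0], [0.901, 0.435, 0.001], [0.001, 0.0, -1.0]]
wrist_force: [0.3, -0.0, 1.0]
opening: 85.1
grasp_force: 0.0
```

```bash
python3 - <<'E'
from h import *
go((596.3,-331.3,9,25.7))
E
```

```text
at [ 595.2 -329.7  137.3] yaw 25.8 open 85.1 t 33.55
-> (596.3, -331.3, 9, 25.7) rows [-0.0049  0.0007  0.3208] turn 0.0006
```

Call:
drive_tool:
  series:
    - [[-0.004,0,0.1,0,-1],[-0.004,0,0.2,0,-1],[-0.004,0,0.3,0,-1],[-0.004,0,0.318,0,-0.8],[-0.004,0,0.318,0,-0.5]]

```text
time_s: 34.05
tcp_pos: [595.9, -330.9, 10.6]
tool_rot: [[-0.435, 0.9, -0.0], [0.9, 0.435, 0.001], [0.001, -0.0, -1.0]]
wrist_force: [0.8, 0.5, 0.2]
opening: 65.0
grasp_force: 0.0
```

Call:
drive_tool:
  series:
    - [[0,0,0,0,-0.4],[0,0,0,0,-0.3],[0,0,0,0,-0.24],[0,0,0,0,-0.24],[0,0,0,0,-0.24]]

```text
time_s: 34.55
tcp_pos: [596.0, -332.8, 11.1]
tool_rot: [[-0.433, 0.901, 0.002], [0.901, 0.433, -0.001], [-0.001, 0.001, -1.0]]
wrist_force: [0.4, 0.3, 0.7]
opening: 53.1
grasp_force: 1.0
```

Call:
drive_tool:
  series:
    - [[0,0,0,0,-0.23],[0,0,0,0,-0.23],[0,0,0,0,-0.23]]

```text
time_s: 34.85
tcp_pos: [595.9, -332.8, 11.0]
tool_rot: [[-0.433, 0.901, 0.001], [0.901, 0.433, -0.001], [-0.001, 0.001, -1.0]]
wrist_force: [0.2, -0.1, 6.4]
opening: 52.7
grasp_force: 8.4
```

Call:
drive_tool:
  series:
    - [[0,0,-0.05,0,-0.23],[0,0,-0.1,0,-0.23],[0,0,-0.16,0,-0.23],[0,0,-0.22,0,-0.232],[0,0,-0.23,0,-0.234]]

```text
time_s: 35.35
tcp_pos: [596.3, -333.4, 105.1]
tool_rot: [[-0.433, 0.901, 0.003], [0.901, 0.433, -0.002], [-0.003, 0.002, -1.0]]
wrist_force: [-0.1, 0.4, 0.5]
opening: 52.7
grasp_force: 7.2
```

Call:
drive_tool:
  series:
    - [[0,0,0,0,-0.236],[0,0,0,0,-0.238],[0,0,0,0,-0.239],[0,0,0,0,-0.239]]

```text
time_s: 35.75
tcp_pos: [594.9, -332.1, 100.8]
tool_rot: [[-0.433, 0.901, -0.002], [0.901, 0.433, 0.001], [0.001, -0.001, -1.0]]
wrist_force: [0.7, -0.2, 0.0]
opening: 52.7
grasp_force: 1.9
```

```bash
sed -i "s/\[...,2\]>75)/[...,2]>45)/" h.py; python3 -c "
from h import *
tilt('green')"
```

```text
green 393 cent [ 612. -398.  133.] axis [-0.35  0.93  0.09] elev 5.0 min [ 570. -431.  105.] max [ 647. -324.  150.] tcp [ 595. -332.  101.]
```

Call:
drive_tool:
  series:
    - [[0,0,0,0,-0.2395],[0,0,0,0,-0.24],[0,0,0,0,-0.24],[0,0,0,0,-0.24]]

```text
time_s: 36.2
tcp_pos: [595.4, -332.4, 102.1]
tool_rot: [[-0.433, 0.901, -0.0], [0.901, 0.433, -0.0], [0.0, -0.0, -1.0]]
wrist_force: [0.4, 0.2, 0.4]
opening: 52.4
grasp_force: 0.9
```

```bash
python3 -c "
from h import *
tilt('green')"
```

```text
green 370 cent [ 607. -387.   86.] axis [-0.22  0.64  0.74] elev 47.6 min [ 578. -415.   45.] max [ 642. -340.  137.] tcp [ 595. -332.  102.]
```

It swings well, now at about 50°. Half a step more.

Call:
drive_tool:
  series:
    - [[0,0,0,0,-0.2403],[0,0,0,0,-0.2405],[0,0,0,0,-0.2405],[0,0,0,0,-0.2405]]

```text
time_s: 36.65
tcp_pos: [595.4, -332.4, 102.1]
tool_rot: [[-0.433, 0.901, -0.0], [0.901, 0.433, -0.0], [0.0, -0.0, -1.0]]
wrist_force: [0.9, -0.3, 0.2]
opening: 53.1
grasp_force: 0.5
```

```bash
python3 -c "
from h import *
tilt('green')"
```

```text
green 300 cent [ 598. -374.   66.] axis [-0.08  0.36  0.93] elev 68.2 min [ 576. -394.   26.] max [ 629. -346.  129.] tcp [ 595. -332.  102.]
```

Call:
drive_tool:
  series:
    - [[0,0,0,0,-0.2407],[0,0,0,0,-0.2407],[0,0,0,0,-0.2407],[0,0,0,0,-0.235],[0,0,0,0,-0.23]]

```text
time_s: 37.2
tcp_pos: [595.4, -332.4, 102.1]
tool_rot: [[-0.433, 0.901, -0.0], [0.901, 0.433, -0.0], [0.0, -0.0, -1.0]]
wrist_force: [-0.1, -0.3, 0.7]
opening: 52.7
grasp_force: 10.0
```

```bash
python3 -c "
from h import *
tilt('green')
prof(540,660,-420,-270)"
```

```text
green 278 cent [ 594. -368.   61.] axis [-0.06  0.26  0.96] elev 74.5 min [ 543. -387.   21.] max [ 624. -346.  152.] tcp [ 595. -332.  102.]
5 19 x [544. 637.] y [-406. -300.]
20 56 x [580. 622.] y [-386. -354.]
35 74 x [577. 624.] y [-384. -352.]
50 80 x [576. 621.] y [-377. -345.]
65 74 x [572. 618.] y [-372. -337.]
80 78 x [570. 615.] y [-367. -336.]
95 63 x [566. 613.] y [-363. -347.]
110 76 x [556. 623.] y [-358. -326.]
125 81 x [557. 623.] y [-355. -314.]
140 27 x [544. 628.] y [-365. -324.]
155 46 x [541. 643.] y [-367. -322.]
```

```bash
python3 - <<'E'
from h import *
go((533.5,-135,180,5.1),(533.5,-135,112,5.1))
E
```

```text
at [ 595.3 -332.4  102.1] yaw 25.7 open 53.1 t 37.3
-> (533.5, -135, 180, 5.1) rows [ 0.5118  0.0746 -0.1949] turn 0.2287
-> (533.5, -135, 112, 5.1) rows [0.   0.   0.17] turn -0.0
```

Call:
drive_tool:
  series:
    - [[0,0,-0.08,0,-0.225],[0.1,0.015,-0.195,0.05,-0.22],[0.2,0.03,-0.195,0.1,-0.22],[0.3,0.045,-0.195,0.16,-0.22],[0.4,0.06,-0.195,0.2287,-0.22]]

```text
time_s: 37.8
tcp_pos: [547.3, -176.4, 180.5]
tool_rot: [[-0.085, 0.996, 0.001], [0.996, 0.085, 0.001], [0.0, 0.001, -1.0]]
wrist_force: [0.8, 0.1, 0.9]
opening: 52.2
grasp_force: 20.3
```

```bash
python3 - <<'E'
from h import *
go((533.5,-135,175,5.1),(533.5,-135,112,5.1))
E
```

```text
at [ 547.3 -176.4  180.5] yaw 4.9 open 52.2 t 37.8
-> (533.5, -135, 175, 5.1) rows [ 0.106  -0.0255  0.0138] turn -0.0024
-> (533.5, -135, 112, 5.1) rows [0.     0.     0.1575] turn -0.0
```

Call:
drive_tool:
  series:
    - [[0.106,-0.025,0.02,0,-0.22],[0.106,-0.025,0.08,0,-0.22],[0.106,-0.025,0.14,0,-0.22],[0.106,-0.025,0.17,0,-0.22],[0.106,-0.025,0.17,0,-0.23]]

```text
time_s: 38.3
tcp_pos: [532.8, -136.5, 110.8]
tool_rot: [[-0.088, 0.996, -0.003], [0.996, 0.088, -0.0], [0.0, -0.003, -1.0]]
wrist_force: [0.3, -0.2, -0.3]
opening: 52.6
grasp_force: 15.3
```

Call:
drive_tool:
  series:
    - [[0,0,0.002,0,-0.235],[0,0,0.005,0,-0.238],[0,0,0.007,0,-0.238]]

```text
time_s: 38.6
tcp_pos: [534.5, -137.0, 110.1]
tool_rot: [[-0.088, 0.996, 0.001], [0.996, 0.088, -0.0], [-0.0, 0.001, -1.0]]
wrist_force: [0.3, -0.4, -0.0]
opening: 53.0
grasp_force: 3.4
```

```bash
python3 - <<'E'
from h import *
prof(480,590,-210,-100,range(0,160,15))
go()
E
```

```text
0 366 x [483. 577.] y [-208. -103.]
15 123 x [484. 583.] y [-210. -108.]
30 61 x [509. 552.] y [-194. -162.]
45 73 x [509. 555.] y [-191. -155.]
60 69 x [508. 551.] y [-184. -153.]
75 76 x [508. 553.] y [-179. -149.]
90 75 x [507. 551.] y [-173. -142.]
105 71 x [502. 561.] y [-168. -141.]
120 95 x [494. 566.] y [-160. -133.]
135 148 x [494. 564.] y [-156. -116.]
150 57 x [481. 587.] y [-152. -127.]
at [ 534.3 -136.9  109.8] yaw 5.1 open 53.0 t 38.65
```

Call:
drive_tool:
  series:
    - [[0,0,0.004,0,-0.239],[-0.01,0,0.01,0,-0.239],[-0.03,0,0.011,0,-0.239],[-0.05,0,0.012,0,-0.239],[-0.065,0,0.014,0,-0.239]]

```text
time_s: 39.15
tcp_pos: [536.4, -163.8, 103.9]
tool_rot: [[-0.088, 0.996, 0.001], [0.996, 0.088, -0.001], [-0.001, 0.0, -1.0]]
wrist_force: [0.9, 0.1, 1.3]
opening: 52.8
grasp_force: 2.5
```

```bash
python3 - <<'E'
from h import *
prof(480,590,-220,-120,range(0,160,15))
go()
E
```

```text
0 314 x [483. 580.] y [-218. -124.]
15 204 x [487. 584.] y [-217. -130.]
30 63 x [509. 555.] y [-201. -169.]
45 56 x [509. 551.] y [-198. -166.]
60 59 x [509. 550.] y [-196. -164.]
75 60 x [508. 551.] y [-193. -157.]
90 62 x [509. 552.] y [-190. -164.]
105 68 x [498. 565.] y [-187. -164.]
120 110 x [495. 568.] y [-184. -141.]
135 120 x [496. 570.] y [-179. -148.]
150 77 x [483. 587.] y [-180. -151.]
at [ 536.2 -164.9  103.9] yaw 5.0 open 53.3 t 39.2
```

Call:
drive_tool:
  series:
    - [[-0.015,0,0.002,0,-0.239],[-0.025,0,0.004,0,-0.239],[-0.035,0,0.006,0,-0.239],[-0.04,0,0.008,0,-0.24],[-0.04,0,0.009,0,-0.24]]

```text
time_s: 39.7
tcp_pos: [537.6, -178.8, 100.0]
tool_rot: [[-0.088, 0.996, -0.0], [0.996, 0.088, -0.0], [-0.0, -0.0, -1.0]]
wrist_force: [-0.4, 0.0, 0.8]
opening: 53.0
grasp_force: 1.3
```

```bash
python3 - <<'E'
from h import *
prof(480,590,-230,-130,range(0,160,15))
go()
E
```

```text
0 327 x [483. 580.] y [-228. -133.]
15 200 x [488. 586.] y [-218. -144.]
30 49 x [509. 551.] y [-204. -173.]
45 55 x [510. 550.] y [-204. -172.]
60 53 x [510. 553.] y [-202. -170.]
75 55 x [509. 550.] y [-202. -169.]
90 52 x [510. 552.] y [-201. -180.]
105 66 x [498. 566.] y [-200. -177.]
120 122 x [496. 570.] y [-199. -161.]
135 100 x [498. 573.] y [-195. -161.]
150 78 x [482. 588.] y [-194. -164.]
at [ 537.6 -178.5  100. ] yaw 5.1 open 52.9 t 39.75
```

Call:
drive_tool:
  series:
    - [[-0.008,0,0.002,0,-0.24],[-0.008,0,0.002,0,-0.25],[-0.008,0,0.002,0,-0.28],[-0.008,0,0.002,0,-0.35],[-0.008,0,0.002,0,-0.6]]

```text
time_s: 40.25
tcp_pos: [537.9, -181.3, 99.2]
tool_rot: [[-0.089, 0.996, -0.0], [0.996, 0.089, 0.0], [0.0, -0.0, -1.0]]
wrist_force: [-0.1, 1.0, -0.2]
opening: 67.9
grasp_force: 0.0
```

Call:
drive_tool:
  series:
    - [[0,0,0,0,-0.9],[0,0,-0.1,0,-1],[0,0,-0.2,0,-1],[0,0,-0.3,0,-1],[0,0,-0.4,0,-1]]

```text
time_s: 40.75
tcp_pos: [537.6, -181.5, 260.9]
tool_rot: [[-0.089, 0.996, -0.0], [0.996, 0.089, 0.0], [0.0, -0.0, -1.0]]
wrist_force: [1.0, 0.6, -0.3]
opening: 85.5
grasp_force: 0.0
```

```bash
python3 - <<'E'
from h import *
prof(480,590,-230,-140,range(0,160,20))
cans("orange")
go((550,30,265,5),(560,225,265,18),(556.2,368.3,140,27))
E
```

```text
0 293 x [482. 580.] y [-227. -144.]
20 148 x [489. 585.] y [-218. -156.]
40 53 x [509. 549.] y [-205. -172.]
60 53 x [510. 551.] y [-205. -171.]
80 59 x [509. 550.] y [-206. -175.]
100 55 x [510. 548.] y [-205. -171.]
120 132 x [511. 555.] y [-203. -158.]
top orange 394 mid [579.5 331.7] len 130.0 wid 46.0 topdir 115.7 zmax 56.0
side orange 216 mid [572.7 329.9] len 134.0 wid 45.0 topdir 118.9 zmax 55.0
at [ 539.1 -182.3  262. ] yaw 5.1 open 85.4 t 40.9
-> (550, 30, 265, 5) rows [ 0.5262  0.0742 -0.0075] turn 0.0011
-> (560, 225, 265, 18) rows [0.4835 0.0674 0.    ] turn -0.1444
-> (556.2, 368.3, 140, 27) rows [0.3437 0.1017 0.3125] turn -0.1
```

Green stands. Now orange.

Call:
drive_tool:
  series:
    - [[0.526,0.074,-0.0075,0,-1],[0.526,0.074,-0.0075,0,-1],[0.526,0.074,-0.0075,0,-1],[0.526,0.074,-0.0075,0,-1],[0.526,0.074,-0.0075,0,-1]]

```text
time_s: 41.4
tcp_pos: [548.0, 38.7, 260.3]
tool_rot: [[-0.099, 0.995, -0.003], [0.995, 0.099, 0.002], [0.002, -0.003, -1.0]]
wrist_force: [1.1, 0.2, -0.4]
opening: 85.4
grasp_force: 0.0
```

Call:
drive_tool:
  series:
    - [[0.483,0.067,0,-0.144,-1],[0.483,0.067,0,-0.144,-1],[0.483,0.067,0,-0.144,-1],[0.483,0.067,0,-0.144,-1],[0.483,0.067,0,-0.144,-1]]

```text
time_s: 41.9
tcp_pos: [555.9, 234.3, 259.3]
tool_rot: [[-0.321, 0.947, -0.004], [0.947, 0.321, 0.001], [0.002, -0.004, -1.0]]
wrist_force: [0.3, 0.7, -1.2]
opening: 85.6
grasp_force: 0.0
```

Call:
drive_tool:
  series:
    - [[0.1,0.03,0.05,-0.03,-1],[0.2,0.06,0.12,-0.06,-1],[0.3,0.09,0.2,-0.1,-1],[0.344,0.102,0.28,-0.1,-1],[0.344,0.102,0.3125,-0.1,-1]]

```text
time_s: 42.4
tcp_pos: [550.4, 372.1, 131.0]
tool_rot: [[-0.46, 0.888, -0.007], [0.888, 0.46, -0.003], [0.0, -0.008, -1.0]]
wrist_force: [-1.2, 0.3, -1.2]
opening: 85.5
grasp_force: 0.0
```

Call:
drive_tool:
  series:
    - [[0,0,0,0,-1],[0,0,0,0,-1]]

```text
time_s: 42.6
tcp_pos: [555.4, 366.8, 137.9]
tool_rot: [[-0.453, 0.892, 0.001], [0.892, 0.453, -0.001], [-0.001, 0.0, -1.0]]
wrist_force: [0.7, 0.1, 0.7]
opening: 85.8
grasp_force: 0.0
```

```bash
python3 - <<'E'
from h import *
go((556.2,368.3,9,27))
E
```

```text
at [555.4 366.8 137.9] yaw 26.9 open 85.8 t 42.6
-> (556.2, 368.3, 9, 27) rows [0.0024 0.0035 0.3222] turn -0.001
```

Call:
drive_tool:
  series:
    - [[0.002,0.003,0.1,0,-1],[0.002,0.003,0.2,0,-1],[0.002,0.003,0.3,0,-1],[0.002,0.003,0.32,0,-0.8],[0.002,0.003,0.32,0,-0.5]]

```text
time_s: 43.1
tcp_pos: [555.6, 369.0, 9.9]
tool_rot: [[-0.454, 0.891, -0.0], [0.891, 0.454, -0.001], [-0.001, -0.0, -1.0]]
wrist_force: [0.5, 0.5, 0.1]
opening: 64.7
grasp_force: 0.0
```

Call:
drive_tool:
  series:
    - [[0,0,0,0,-0.4],[0,0,0,0,-0.3],[0,0,0,0,-0.24],[0,0,0,0,-0.23],[0,0,0,0,-0.23]]

```text
time_s: 43.6
tcp_pos: [556.3, 370.9, 11.6]
tool_rot: [[-0.455, 0.89, 0.003], [0.891, 0.455, 0.002], [0.001, 0.003, -1.0]]
wrist_force: [-0.3, -1.4, 7.2]
opening: 52.7
grasp_force: 8.5
```

Call:
drive_tool:
  series:
    - [[0,0,-0.05,0,-0.23],[0,0,-0.1,0,-0.23],[0,0,-0.16,0,-0.23],[0,0,-0.22,0,-0.232],[0,0,-0.23,0,-0.234]]

```text
time_s: 44.1
tcp_pos: [556.9, 371.1, 105.5]
tool_rot: [[-0.455, 0.891, 0.005], [0.891, 0.455, 0.004], [0.001, 0.006, -1.0]]
wrist_force: [0.7, -0.5, 1.0]
opening: 52.9
grasp_force: 7.3
```

Call:
drive_tool:
  series:
    - [[0,0,0,0,-0.236],[0,0,0,0,-0.238],[0,0,0,0,-0.2385],[0,0,0,0,-0.2385]]

```text
time_s: 44.5
tcp_pos: [554.5, 370.0, 100.1]
tool_rot: [[-0.455, 0.891, -0.002], [0.891, 0.455, -0.001], [-0.0, -0.002, -1.0]]
wrist_force: [-0.1, 0.5, -0.9]
opening: 52.9
grasp_force: 2.8
```

```bash
python3 -c "
from h import *
tilt('orange')"
```

```text
orange 417 cent [627. 337. 116.] axis [-0.9  -0.41  0.16] elev 9.4 min [428. 269.  -3.] max [718. 412. 160.] tcp [555. 370. 100.]
```

```bash
cat >> h.py <<'E'
def lean():
    p,D,P=shot("side");s=telemetry.read_state();t=s["tcp_pos"];R=s["tool_rot"];Q=P.reshape(-1,3);Q=Q[~np.isnan(Q[:,0])]-t
    a=-Q@R[:,0];b=Q@R[:,1];k=(abs(b)<24)&(Q[:,2]>18-t[2])
    for z in range(-85,60,15):
        m=k&(Q[:,2]>=z)&(Q[:,2]<z+15)&(a>-40)&(a<140)
        if m.sum()>5: print(z,m.sum(),"toward base",np.percentile(a[m],[5,95]).round())
E
python3 -c "
from h import *
lean()"
```

```text
-10 32 toward base [ 29. 111.]
5 33 toward base [ 21. 112.]
20 78 toward base [  9. 109.]
35 146 toward base [ -0. 105.]
```

Call:
drive_tool:
  series:
    - [[0,0,0,0,-0.239],[0,0,0,0,-0.2395],[0,0,0,0,-0.24],[0,0,0,0,-0.24],[0,0,0,0,-0.24]]

```text
time_s: 45.1
tcp_pos: [555.0, 370.3, 101.3]
tool_rot: [[-0.455, 0.89, -0.0], [0.89, 0.455, 0.0], [0.0, -0.0, -1.0]]
wrist_force: [-0.3, -0.7, 0.1]
opening: 52.6
grasp_force: 0.9
```

```bash
python3 -c "
from h import *
lean()"
```

```text
-70 10 toward base [55. 86.]
-55 35 toward base [46. 81.]
-40 48 toward base [39. 72.]
-25 48 toward base [16. 61.]
-10 41 toward base [17. 49.]
5 46 toward base [13. 36.]
20 43 toward base [ 1. 24.]
35 23 toward base [-0. 12.]
```

Call:
drive_tool:
  series:
    - [[0,0,0,0,-0.2403],[0,0,0,0,-0.2405],[0,0,0,0,-0.2405],[0,0,0,0,-0.2405],[0,0,0,0,-0.2405]]

```text
time_s: 45.65
tcp_pos: [555.0, 370.3, 101.3]
tool_rot: [[-0.455, 0.891, -0.0], [0.891, 0.455, 0.0], [0.0, -0.0, -1.0]]
wrist_force: [0.1, -0.8, -0.2]
opening: 52.8
grasp_force: 0.5
```

Call:
drive_tool:
  series:
    - [[0,0,0,0,-0.2407],[0,0,0,0,-0.2407],[0,0,0,0,-0.2407],[0,0,0,0,-0.235],[0,0,0,0,-0.23]]

```text
time_s: 46.15
tcp_pos: [555.1, 370.3, 101.3]
tool_rot: [[-0.455, 0.891, 0.0], [0.891, 0.455, 0.0], [0.0, 0.0, -1.0]]
wrist_force: [0.1, 0.2, 0.5]
opening: 52.5
grasp_force: 9.6
```

```bash
python3 -c "
from h import *
lean()
go((556,370,260,27),(540,220,260,14),(527.5,-58,260,5),(527.5,-58,112,5))"
```

```text
-70 14 toward base [27. 64.]
-55 40 toward base [34. 61.]
-40 37 toward base [30. 50.]
-25 38 toward base [11. 43.]
-10 39 toward base [17. 36.]
5 33 toward base [10. 30.]
20 52 toward base [-19.  20.]
35 10 toward base [ 1. 12.]
at [555.  370.3 101.3] yaw 27.1 open 52.6 t 46.2
-> (556, 370, 260, 27) rows [-0.0017  0.0019 -0.3969] turn 0.0007
-> (540, 220, 260, 14) rows [-0.316  -0.2059  0.    ] turn 0.1444
-> (527.5, -58, 260, 5) rows [-0.6668 -0.1985  0.    ] turn 0.1
-> (527.5, -58, 112, 5) rows [0.   0.   0.37] turn -0.0
```

Leaning 25° and the base may touch the bench, so I lift a little and ease off once more.

Call:
drive_tool:
  series:
    - [[0,0,-0.03,0,-0.232],[0,0,-0.03,0,-0.236],[0,0,-0.03,0,-0.239],[0,0,-0.03,0,-0.2403],[0,0,-0.03,0,-0.2405]]

```text
time_s: 46.7
tcp_pos: [554.9, 370.2, 113.0]
tool_rot: [[-0.455, 0.891, -0.0], [0.891, 0.455, -0.0], [0.0, -0.0, -1.0]]
wrist_force: [-0.1, -1.4, 0.0]
opening: 52.9
grasp_force: 0.5
```

Call:
drive_tool:
  series:
    - [[0,0,0,0,-0.2407],[0,0,0,0,-0.2407],[0,0,0,0,-0.2407],[0,0,0,0,-0.235],[0,0,0,0,-0.225]]

```text
time_s: 47.2
tcp_pos: [555.1, 370.2, 113.3]
tool_rot: [[-0.455, 0.891, -0.0], [0.891, 0.455, -0.0], [-0.0, -0.0, -1.0]]
wrist_force: [-0.8, -0.3, 0.1]
opening: 52.6
grasp_force: 14.2
```

```bash
python3 -c "
from h import *
lean()
go((556,370,260,27))"
```

```text
-85 27 toward base [16. 41.]
-70 30 toward base [-4. 36.]
-55 33 toward base [ 8. 33.]
-40 36 toward base [-4. 31.]
-25 27 toward base [ 8. 27.]
-10 35 toward base [ 0. 25.]
5 34 toward base [ 8. 22.]
20 50 toward base [-17.  17.]
at [555.1 370.2 113.3] yaw 27.1 open 52.4 t 47.25
-> (556, 370, 260, 27) rows [-0.0015  0.0019 -0.3668] turn 0.0007
```

```bash
python3 -c "
from h import *
go((555,370,280,27),(545,190,280,14),(532,-40,280,5),(531,-72,180,5),(531,-72,115,5))"
```

```text
at [555.1 370.2 113.3] yaw 27.1 open 52.4 t 47.25
-> (555, 370, 280, 27) rows [-4.000e-04 -4.000e-04 -4.168e-01] turn 0.0007
-> (545, 190, 280, 14) rows [-0.3896 -0.2266  0.    ] turn 0.1444
-> (532, -40, 280, 5) rows [-0.5501 -0.1706  0.    ] turn 0.1
-> (531, -72, 180, 5) rows [-0.0795 -0.0095  0.25  ] turn -0.0
-> (531, -72, 115, 5) rows [0.     0.     0.1625] turn -0.0
```

Call:
drive_tool:
  series:
    - [[0,0,-0.08,0,-0.22],[0,0,-0.18,0,-0.22],[0,0,-0.28,0,-0.22],[0,0,-0.38,0,-0.22],[0,0,-0.417,0,-0.22]]

```text
time_s: 47.75
tcp_pos: [556.4, 370.4, 285.3]
tool_rot: [[-0.455, 0.891, 0.005], [0.891, 0.455, 0.004], [0.001, 0.006, -1.0]]
wrist_force: [0.8, -0.6, -0.0]
opening: 52.6
grasp_force: 19.2
```

Call:
drive_tool:
  series:
    - [[-0.08,-0.045,0,0.03,-0.22],[-0.16,-0.09,0,0.06,-0.22],[-0.24,-0.14,0,0.09,-0.22],[-0.32,-0.185,0,0.12,-0.22],[-0.39,-0.227,0,0.144,-0.22]]

```text
time_s: 48.25
tcp_pos: [545.0, 187.8, 280.3]
tool_rot: [[-0.241, 0.971, 0.0], [0.971, 0.241, 0.0], [0.0, 0.0, -1.0]]
wrist_force: [0.2, -0.2, -0.3]
opening: 52.2
grasp_force: 19.2
```

Call:
drive_tool:
  series:
    - [[-0.11,-0.034,0,0.02,-0.22],[-0.22,-0.068,0,0.04,-0.22],[-0.33,-0.102,0,0.06,-0.22],[-0.44,-0.136,0,0.08,-0.22],[-0.55,-0.17,0,0.1,-0.22]]

```text
time_s: 48.75
tcp_pos: [532.4, -41.8, 280.4]
tool_rot: [[-0.088, 0.996, 0.001], [0.996, 0.088, 0.001], [0.001, 0.001, -1.0]]
wrist_force: [1.4, -0.1, -0.0]
opening: 52.5
grasp_force: 19.1
```

Call:
drive_tool:
  series:
    - [[-0.06,-0.0095,0,0,-0.22],[-0.08,-0.0095,0.08,0,-0.22],[-0.08,-0.0095,0.17,0,-0.22],[-0.08,-0.0095,0.25,0,-0.22],[-0.08,-0.0095,0.25,0,-0.22]]

```text
time_s: 49.25
tcp_pos: [529.2, -71.6, 176.5]
tool_rot: [[-0.089, 0.996, -0.007], [0.996, 0.089, 0.0], [0.001, -0.007, -1.0]]
wrist_force: [-0.4, 0.3, -0.1]
opening: 52.7
grasp_force: 19.2
```

```bash
python3 -c "
from h import *
lean()
prof(480,590,-150,-45,range(40,160,15))
go((531,-72,113,5))"
```

```text
-85 88 toward base [-38. 133.]
-70 84 toward base [ 25. 132.]
-55 204 toward base [ 26. 129.]
-40 50 toward base [17. 86.]
-25 51 toward base [15. 27.]
-10 46 toward base [11. 25.]
5 63 toward base [-1. 21.]
20 104 toward base [-19.  15.]
70 6 x [508. 528.] y [-108.  -94.]
85 50 x [504. 543.] y [-112.  -78.]
100 62 x [503. 546.] y [-111.  -79.]
115 62 x [504. 547.] y [-108.  -76.]
130 69 x [503. 548.] y [-105.  -75.]
145 65 x [503. 551.] y [-103.  -75.]
at [531.9 -72.3 180.8] yaw 5.1 open 52.2 t 49.35
-> (531, -72, 113, 5) rows [ 0.0009 -0.0021  0.1695] turn 0.001
```

Call:
drive_tool:
  series:
    - [[0,-0.002,0.06,0,-0.22],[0,-0.002,0.12,0,-0.22],[0,-0.002,0.165,0,-0.22],[0,-0.002,0.172,0,-0.23],[0,-0.002,0.174,0,-0.235]]

```text
time_s: 49.85
tcp_pos: [532.1, -72.3, 112.1]
tool_rot: [[-0.089, 0.996, 0.002], [0.996, 0.089, -0.0], [-0.0, 0.002, -1.0]]
wrist_force: [-0.3, 0.6, -0.3]
opening: 52.7
grasp_force: 6.8
```

Call:
drive_tool:
  series:
    - [[0,0,0.004,0,-0.238],[0,0,0.008,0,-0.239],[-0.01,0,0.01,0,-0.239],[-0.025,0,0.012,0,-0.239],[-0.035,0,0.013,0,-0.239]]

```text
time_s: 50.35
tcp_pos: [532.5, -87.1, 105.5]
tool_rot: [[-0.088, 0.996, 0.0], [0.996, 0.088, -0.0], [-0.0, 0.0, -1.0]]
wrist_force: [0.4, -0.7, 1.0]
opening: 52.7
grasp_force: 2.9
```

```bash
python3 -c "
from h import *
prof(480,590,-140,-60,range(25,160,15))
go()"
```

```text
25 56 x [497. 548.] y [-115.  -78.]
40 52 x [505. 548.] y [-113.  -78.]
55 55 x [505. 547.] y [-113.  -76.]
70 55 x [504. 546.] y [-111.  -78.]
85 50 x [504. 546.] y [-110.  -81.]
100 50 x [503. 558.] y [-109.  -92.]
115 87 x [491. 569.] y [-109.  -83.]
130 147 x [493. 561.] y [-104.  -65.]
145 51 x [490. 582.] y [-101.  -74.]
at [532.3 -87.8 105.4] yaw 5.0 open 52.9 t 50.4
```

Call:
drive_tool:
  series:
    - [[-0.01,0,0.004,0,-0.239],[-0.02,0,0.008,0,-0.24],[-0.02,0,0.01,0,-0.25],[-0.02,0,0.01,0,-0.28],[-0.02,0,0.01,0,-0.35]]

```text
time_s: 50.9
tcp_pos: [532.7, -93.8, 101.0]
tool_rot: [[-0.089, 0.996, -0.001], [0.996, 0.089, 0.0], [0.0, -0.001, -1.0]]
wrist_force: [0.3, -0.9, -0.3]
opening: 57.9
grasp_force: 0.0
```

Call:
drive_tool:
  series:
    - [[0,0,0,0,-0.6],[0,0,0,0,-0.9],[0,0,-0.1,0,-1],[0,0,-0.2,0,-1],[0,0,-0.3,0,-1]]

```text
time_s: 51.4
tcp_pos: [532.6, -94.2, 222.6]
tool_rot: [[-0.089, 0.996, -0.001], [0.996, 0.089, -0.0], [-0.0, -0.001, -1.0]]
wrist_force: [1.6, -0.5, 0.2]
opening: 85.3
grasp_force: 0.0
```

Call:
drive_tool:
  series:
    - [[0,0,-0.12,0,-1],[0.3,-0.1,-0.2,0,-1],[0.5,-0.1,-0.2,0,-1],[0.6,-0.1,-0.2,0,-1],[0.6,-0.1,-0.2,0,-1]]

```text
time_s: 51.9
tcp_pos: [480.5, 97.6, 297.7]
tool_rot: [[-0.089, 0.996, 0.001], [0.996, 0.089, 0.001], [0.001, 0.001, -1.0]]
wrist_force: [0.5, 0.9, -0.7]
opening: 85.1
grasp_force: 0.0
```

```bash
python3 - <<'E'
from h import *
prof(480,590,-140,-60,range(25,160,30))
p,D,P=shot("side","s9");cv2.imwrite("pics/s9c.png",cv2.resize(p[80:280,170:400],(690,600)))
p,D,P=shot("top","t9");cv2.imwrite("pics/t9c.png",cv2.resize(p[60:230,110:380],(794,500)))
E
```

```text
25 45 x [491. 545.] y [-116.  -87.]
55 50 x [505. 550.] y [-116.  -86.]
85 46 x [505. 545.] y [-117.  -84.]
115 75 x [506. 551.] y [-116.  -80.]
```

View pics/s9c.png

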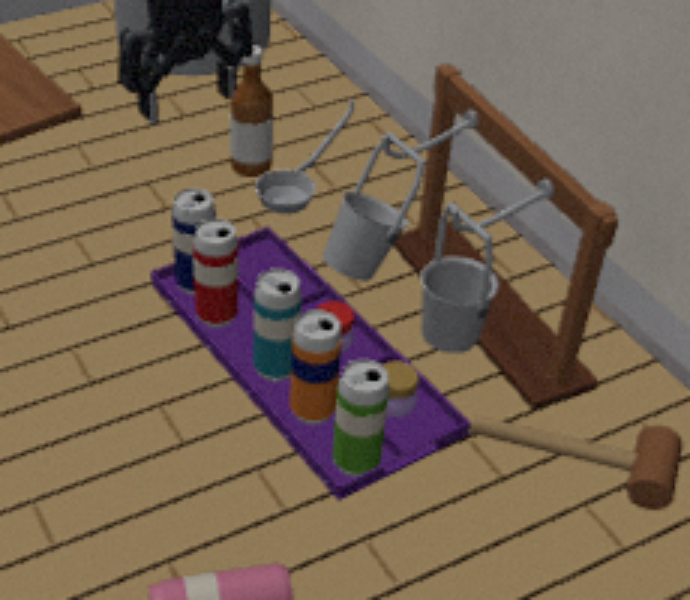

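View pics/t9c.png

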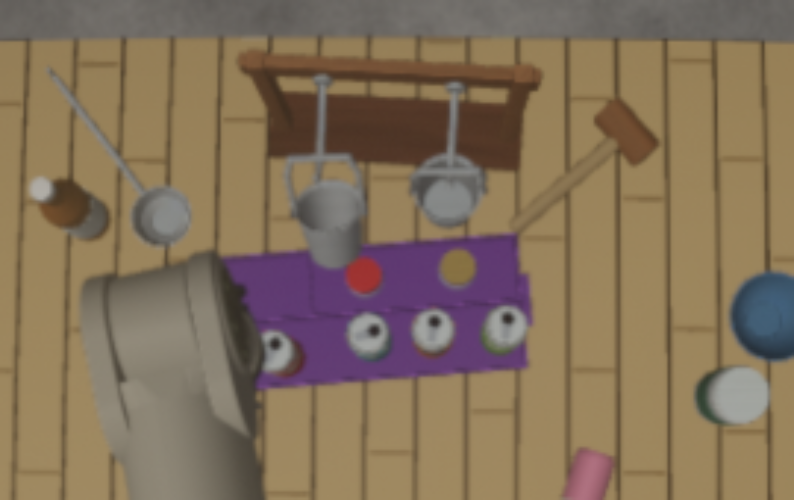

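All five cans stand, tab up. The left pail is tilted outward though, perhaps the announced knock leaving it swinging. I let time pass and measure.

Call:
drive_tool:
  series:
    - [[0,-0.05,0,0,-1],[0,-0.1,0,0,-1],[0,-0.1,0,0,-1],[0,-0.1,0,0,-1],[0,-0.1,0,0,-1]]

```text
time_s: 52.55
tcp_pos: [442.0, 91.8, 297.0]
tool_rot: [[-0.088, 0.996, 0.0], [0.996, 0.088, -0.0], [-0.0, 0.0, -1.0]]
wrist_force: [1.1, -0.4, -0.2]
opening: 85.4
grasp_force: 0.0
```

```bash
python3 -c "
from h import *
prof(610,780,-15,110,range(30,250,30))"
```

```text
60 28 x [681. 735.] y [ 9. 47.]
90 85 x [679. 744.] y [ 7. 78.]
120 122 x [677. 750.] y [-0. 81.]
150 22 x [691. 721.] y [-4. 87.]
180 16 x [710. 718.] y [-3. 84.]
210 34 x [704. 747.] y [ 3. 65.]
240 9 x [686. 693.] y [39. 47.]
```

Call:
drive_tool:
  series:
    - [[0,0,0,0,-1],[0,0,0,0,-1],[0,0,0,0,-1],[0,0,0,0,-1],[0,0,0,0,-1]]

```text
time_s: 53.1
tcp_pos: [441.5, 92.4, 297.0]
tool_rot: [[-0.089, 0.996, -0.0], [0.996, 0.089, -0.0], [-0.0, -0.0, -1.0]]
wrist_force: [-0.7, -0.4, 0.0]
opening: 85.5
grasp_force: 0.0
```

Call:
drive_tool:
  series:
    - [[0,0,0,0,-1],[0,0,0,0,-1],[0,0,0,0,-1],[0,0,0,0,-1],[0,0,0,0,-1]]

```text
time_s: 53.6
tcp_pos: [441.5, 92.4, 297.0]
tool_rot: [[-0.089, 0.996, -0.0], [0.996, 0.089, -0.0], [-0.0, -0.0, -1.0]]
wrist_force: [0.3, -0.7, 0.8]
opening: 84.9
grasp_force: 0.0
```

```bash
python3 -c "
from h import *
prof(610,780,-15,110,range(30,250,30))
p,D,P=shot('side','s10');cv2.imwrite('pics/s10c.png',cv2.resize(p[80:280,170:400],(690,600)))"
```

```text
60 7 x [662. 702.] y [ 4. 22.]
90 67 x [655. 713.] y [ 3. 63.]
120 129 x [658. 733.] y [ 0. 77.]
150 34 x [661. 704.] y [-6. 80.]
180 19 x [702. 713.] y [-6. 84.]
210 38 x [707. 747.] y [ 0. 75.]
240 8 x [684. 695.] y [38. 47.]
```

It was swinging and is settling on the hook, with the bar at x ≈ 707 and z ≈ 222. I wait a few seconds more.

Call:
drive_tool:
  series:
    - [[0,0,0,0,-1],[0,0,0,0,-1],[0,0,0,0,-1],[0,0,0,0,-1],[0,0,0,0,-1]]

```text
time_s: 54.2
tcp_pos: [441.4, 92.3, 297.0]
tool_rot: [[-0.089, 0.996, -0.0], [0.996, 0.089, -0.0], [-0.0, -0.0, -1.0]]
wrist_force: [0.0, 0.6, -0.6]
opening: 85.4
grasp_force: 0.0
```

Call:
drive_tool:
  series:
    - [[0,0,0,0,-1],[0,0,0,0,-1],[0,0,0,0,-1],[0,0,0,0,-1],[0,0,0,0,-1]]

```text
time_s: 54.7
tcp_pos: [441.4, 92.3, 297.0]
tool_rot: [[-0.089, 0.996, -0.0], [0.996, 0.089, -0.0], [-0.0, -0.0, -1.0]]
wrist_force: [0.8, -0.1, 0.1]
opening: 85.4
grasp_force: 0.0
```

Call:
drive_tool:
  series:
    - [[0,0,0,0,-1],[0,0,0,0,-1],[0,0,0,0,-1],[0,0,0,0,-1],[0,0,0,0,-1]]

```text
time_s: 55.2
tcp_pos: [441.4, 92.4, 297.0]
tool_rot: [[-0.089, 0.996, -0.0], [0.996, 0.089, -0.0], [-0.0, -0.0, -1.0]]
wrist_force: [0.4, 0.1, 0.4]
opening: 85.3
grasp_force: 0.0
```

Call:
drive_tool:
  series:
    - [[0,0,0,0,-1],[0,0,0,0,-1],[0,0,0,0,-1],[0,0,0,0,-1],[0,0,0,0,-1]]

```text
time_s: 55.7
tcp_pos: [441.4, 92.4, 297.0]
tool_rot: [[-0.089, 0.996, -0.0], [0.996, 0.089, -0.0], [0.0, -0.0, -1.0]]
wrist_force: [-0.1, 0.2, -0.1]
opening: 85.3
grasp_force: 0.0
```

Call:
drive_tool:
  series:
    - [[0,0,0,0,-1],[0,0,0,0,-1],[0,0,0,0,-1],[0,0,0,0,-1],[0,0,0,0,-1]]

```text
time_s: 56.2
tcp_pos: [441.4, 92.4, 297.0]
tool_rot: [[-0.089, 0.996, -0.0], [0.996, 0.089, -0.0], [-0.0, -0.0, -1.0]]
wrist_force: [-0.6, 1.0, 0.1]
opening: 85.5
grasp_force: 0.0
```

Call:
drive_tool:
  series:
    - [[0,0,0,0,-1],[0,0,0,0,-1],[0,0,0,0,-1],[0,0,0,0,-1],[0,0,0,0,-1]]

```text
time_s: 56.7
tcp_pos: [441.4, 92.4, 297.0]
tool_rot: [[-0.089, 0.996, -0.0], [0.996, 0.089, -0.0], [-0.0, -0.0, -1.0]]
wrist_force: [-0.3, 0.1, -0.1]
opening: 85.1
grasp_force: 0.0
```

```bash
python3 -c "
from h import *
prof(610,780,-15,110,range(60,250,30))
prof(610,780,-170,-50,range(60,250,30))
p,D,P=shot('side','s11');cv2.imwrite('pics/s11c.png',cv2.resize(p[80:280,170:400],(690,600)))"
```

```text
60 11 x [738. 759.] y [25. 57.]
90 57 x [724. 778.] y [15. 86.]
120 78 x [712. 778.] y [12. 86.]
150 63 x [734. 779.] y [ 1. 88.]
180 13 x [725. 733.] y [-4. 84.]
210 36 x [705. 755.] y [ 0. 47.]
240 9 x [684. 693.] y [40. 46.]
60 22 x [667. 712.] y [-141.  -98.]
90 103 x [665. 732.] y [-142.  -74.]
120 130 x [663. 735.] y [-144.  -69.]
150 21 x [659. 703.] y [-152.  -66.]
180 18 x [697. 703.] y [-152.  -64.]
210 44 x [694. 743.] y [-147.  -69.]
240 11 x [677. 779.] y [-114. -105.]
```

View pics/s11c.png

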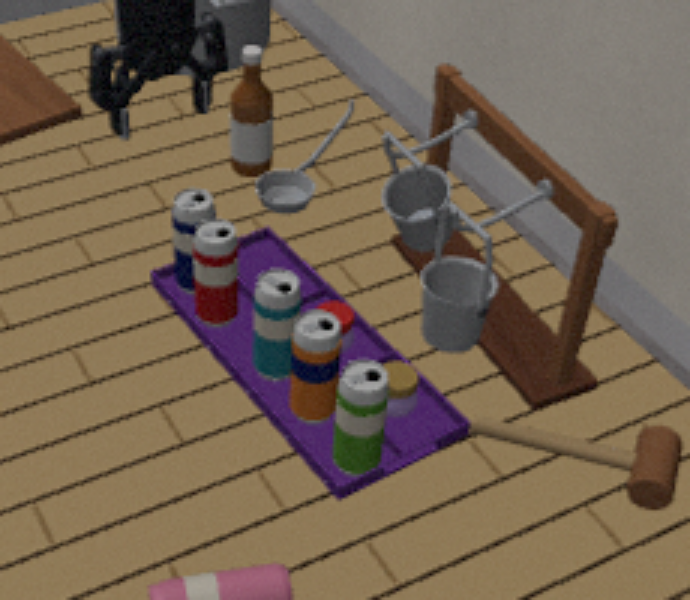

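The left pail is swinging back and forth (the knock). I track the swing over a couple of seconds.

```bash
python3 - <<'E'
from h import *
for i in range(40):
    p,D,P=shot("side");Q=P.reshape(-1,3)
    q=Q[(Q[:,0]>600)&(Q[:,0]<790)&(Q[:,1]>-10)&(Q[:,1]<95)&(Q[:,2]>80)&(Q[:,2]<200)]
    if i%2==0: print(round(telemetry.read_state()["time_s"],2),len(q),q[:,0].mean().round(),end=" | ")
E
```

```text
56.9 493 744.0 | 57.0 547 710.0 | 57.1 588 676.0 | 57.2 588 669.0 | 57.3 569 693.0 | 57.4 534 730.0 | 57.5 469 752.0 | 57.6 474 748.0 | 57.7 531 721.0 | 57.8 587 685.0 | 57.9 586 670.0 | 58.0 580 684.0 | 58.1 547 719.0 | 58.2 484 746.0 | 58.3 470 751.0 | 58.4 513 730.0 | 58.5 563 696.0 | 58.6 593 673.0 | 58.7 584 679.0 | 58.8 549 709.0 |
```

Amplitude is about ±25°, losing roughly 2 mm/s. Waiting is the safest way to let it calm.

Call:
drive_tool:
  series:
    - [[0,0,0,0,-1],[0,0,0,0,-1],[0,0,0,0,-1],[0,0,0,0,-1],[0,0,0,0,-1]]

```text
time_s: 59.35
tcp_pos: [441.4, 92.3, 297.0]
tool_rot: [[-0.089, 0.996, -0.0], [0.996, 0.089, -0.0], [-0.0, -0.0, -1.0]]
wrist_force: [0.5, -1.1, 0.3]
opening: 85.4
grasp_force: 0.0
```

Call:
drive_tool:
  series:
    - [[0,0,0,0,-1],[0,0,0,0,-1],[0,0,0,0,-1],[0,0,0,0,-1],[0,0,0,0,-1]]

```text
time_s: 59.85
tcp_pos: [441.5, 92.3, 297.0]
tool_rot: [[-0.089, 0.996, -0.0], [0.996, 0.089, -0.0], [-0.0, -0.0, -1.0]]
wrist_force: [0.5, -0.7, 0.8]
opening: 85.7
grasp_force: 0.0
```

Call:
drive_tool:
  series:
    - [[0,0,0,0,-1],[0,0,0,0,-1],[0,0,0,0,-1],[0,0,0,0,-1],[0,0,0,0,-1]]

```text
time_s: 60.35
tcp_pos: [441.4, 92.4, 297.0]
tool_rot: [[-0.089, 0.996, -0.0], [0.996, 0.089, -0.0], [0.0, -0.0, -1.0]]
wrist_force: [0.0, 0.5, 0.2]
opening: 85.5
grasp_force: 0.0
```

Call:
drive_tool:
  series:
    - [[0,0,0,0,-1],[0,0,0,0,-1],[0,0,0,0,-1],[0,0,0,0,-1],[0,0,0,0,-1]]

```text
time_s: 60.85
tcp_pos: [441.4, 92.3, 297.0]
tool_rot: [[-0.089, 0.996, -0.0], [0.996, 0.089, -0.0], [-0.0, -0.0, -1.0]]
wrist_force: [-0.0, -0.5, -0.5]
opening: 85.4
grasp_force: 0.0
```

Call:
drive_tool:
  series:
    - [[0,0,0,0,-1],[0,0,0,0,-1],[0,0,0,0,-1],[0,0,0,0,-1],[0,0,0,0,-1]]

```text
time_s: 61.35
tcp_pos: [441.5, 92.3, 297.0]
tool_rot: [[-0.089, 0.996, -0.0], [0.996, 0.089, -0.0], [-0.0, -0.0, -1.0]]
wrist_force: [0.0, 1.2, -0.3]
opening: 85.5
grasp_force: 0.0
```

Call:
drive_tool:
  series:
    - [[0,0,0,0,-1],[0,0,0,0,-1],[0,0,0,0,-1],[0,0,0,0,-1],[0,0,0,0,-1]]

```text
time_s: 61.85
tcp_pos: [441.4, 92.3, 297.0]
tool_rot: [[-0.089, 0.996, -0.0], [0.996, 0.089, -0.0], [-0.0, -0.0, -1.0]]
wrist_force: [0.4, 0.4, -1.2]
opening: 85.5
grasp_force: 0.0
```

Call:
drive_tool:
  series:
    - [[0,0,0,0,-1],[0,0,0,0,-1],[0,0,0,0,-1],[0,0,0,0,-1],[0,0,0,0,-1]]

```text
time_s: 62.35
tcp_pos: [441.4, 92.4, 297.0]
tool_rot: [[-0.089, 0.996, -0.0], [0.996, 0.089, -0.0], [-0.0, -0.0, -1.0]]
wrist_force: [-0.4, -0.5, -0.2]
opening: 85.5
grasp_force: 0.0
```

Call:
drive_tool:
  series:
    - [[0,0,0,0,-1],[0,0,0,0,-1],[0,0,0,0,-1],[0,0,0,0,-1],[0,0,0,0,-1]]

```text
time_s: 62.85
tcp_pos: [441.5, 92.3, 297.0]
tool_rot: [[-0.089, 0.996, -0.0], [0.996, 0.089, -0.0], [-0.0, -0.0, -1.0]]
wrist_force: [-0.2, -0.1, -0.6]
opening: 85.6
grasp_force: 0.0
```

Call:
drive_tool:
  series:
    - [[0,0,0,0,-1],[0,0,0,0,-1],[0,0,0,0,-1],[0,0,0,0,-1],[0,0,0,0,-1]]

```text
time_s: 63.35
tcp_pos: [441.4, 92.3, 297.0]
tool_rot: [[-0.089, 0.996, -0.0], [0.996, 0.089, -0.0], [-0.0, -0.0, -1.0]]
wrist_force: [0.0, 0.1, -0.7]
opening: 85.1
grasp_force: 0.0
```

Call:
drive_tool:
  series:
    - [[0,0,0,0,-1],[0,0,0,0,-1],[0,0,0,0,-1],[0,0,0,0,-1],[0,0,0,0,-1]]

```text
time_s: 63.85
tcp_pos: [441.4, 92.3, 297.0]
tool_rot: [[-0.089, 0.996, -0.0], [0.996, 0.089, -0.0], [-0.0, -0.0, -1.0]]
wrist_force: [-0.2, -0.7, 0.1]
opening: 85.5
grasp_force: 0.0
```

Call:
drive_tool:
  series:
    - [[0,0,0,0,-1],[0,0,0,0,-1],[0,0,0,0,-1],[0,0,0,0,-1],[0,0,0,0,-1]]

```text
time_s: 64.35
tcp_pos: [441.4, 92.3, 297.0]
tool_rot: [[-0.089, 0.996, -0.0], [0.996, 0.089, -0.0], [-0.0, -0.0, -1.0]]
wrist_force: [-0.3, -0.4, 0.1]
opening: 85.3
grasp_force: 0.0
```

Call:
drive_tool:
  series:
    - [[0,0,0,0,-1],[0,0,0,0,-1],[0,0,0,0,-1],[0,0,0,0,-1],[0,0,0,0,-1]]

```text
time_s: 64.85
tcp_pos: [441.4, 92.4, 297.0]
tool_rot: [[-0.089, 0.996, -0.0], [0.996, 0.089, -0.0], [-0.0, -0.0, -1.0]]
wrist_force: [-0.7, 0.4, 0.5]
opening: 85.4
grasp_force: 0.0
```

```bash
cat > sw.py <<'E'
from h import *
for i in range(16):
    p,D,P=shot("side");Q=P.reshape(-1,3)
    q=Q[(Q[:,0]>600)&(Q[:,0]<790)&(Q[:,1]>-10)&(Q[:,1]<95)&(Q[:,2]>80)&(Q[:,2]<200)]
    print(round(telemetry.read_state()["time_s"],2),q[:,0].mean().round(),end=" | ")
E
python3 sw.py
```

```text
64.9 729.0 | 64.95 720.0 | 65.0 710.0 | 65.05 702.0 | 65.1 694.0 | 65.15 691.0 | 65.2 692.0 | 65.25 697.0 | 65.3 705.0 | 65.35 715.0 | 65.4 723.0 | 65.45 730.0 | 65.5 734.0 | 65.55 734.0 | 65.6 731.0 | 65.65 724.0 |
```

Amplitude has halved (±21 mm). About 10 s more should do it.

Call:
drive_tool:
  series:
    - [[0,0,0,0,-1],[0,0,0,0,-1],[0,0,0,0,-1],[0,0,0,0,-1],[0,0,0,0,-1]]

```text
time_s: 66.15
tcp_pos: [441.4, 92.4, 297.0]
tool_rot: [[-0.089, 0.996, -0.0], [0.996, 0.089, -0.0], [-0.0, -0.0, -1.0]]
wrist_force: [-0.5, -0.2, -0.1]
opening: 85.6
grasp_force: 0.0
```

Call:
drive_tool:
  series:
    - [[0,0,0,0,-1],[0,0,0,0,-1],[0,0,0,0,-1],[0,0,0,0,-1],[0,0,0,0,-1]]

```text
time_s: 66.65
tcp_pos: [441.4, 92.4, 297.0]
tool_rot: [[-0.089, 0.996, -0.0], [0.996, 0.089, -0.0], [-0.0, -0.0, -1.0]]
wrist_force: [1.1, -0.0, 0.7]
opening: 85.5
grasp_force: 0.0
```

Call:
drive_tool:
  series:
    - [[0,0,0,0,-1],[0,0,0,0,-1],[0,0,0,0,-1],[0,0,0,0,-1],[0,0,0,0,-1]]

```text
time_s: 67.15
tcp_pos: [441.4, 92.4, 297.0]
tool_rot: [[-0.089, 0.996, -0.0], [0.996, 0.089, -0.0], [-0.0, -0.0, -1.0]]
wrist_force: [0.0, -0.8, 0.6]
opening: 85.0
grasp_force: 0.0
```

Call:
drive_tool:
  series:
    - [[0,0,0,0,-1],[0,0,0,0,-1],[0,0,0,0,-1],[0,0,0,0,-1],[0,0,0,0,-1]]

```text
time_s: 67.65
tcp_pos: [441.4, 92.3, 297.0]
tool_rot: [[-0.089, 0.996, -0.0], [0.996, 0.089, -0.0], [-0.0, -0.0, -1.0]]
wrist_force: [-0.5, 0.1, 0.5]
opening: 85.3
grasp_force: 0.0
```

Call:
drive_tool:
  series:
    - [[0,0,0,0,-1],[0,0,0,0,-1],[0,0,0,0,-1],[0,0,0,0,-1],[0,0,0,0,-1]]

```text
time_s: 68.15
tcp_pos: [441.4, 92.4, 297.0]
tool_rot: [[-0.089, 0.996, -0.0], [0.996, 0.089, -0.0], [-0.0, -0.0, -1.0]]
wrist_force: [0.1, -0.6, -0.1]
opening: 85.5
grasp_force: 0.0
```

Call:
drive_tool:
  series:
    - [[0,0,0,0,-1],[0,0,0,0,-1],[0,0,0,0,-1],[0,0,0,0,-1],[0,0,0,0,-1]]

```text
time_s: 68.65
tcp_pos: [441.4, 92.3, 297.0]
tool_rot: [[-0.089, 0.996, -0.0], [0.996, 0.089, -0.0], [-0.0, -0.0, -1.0]]
wrist_force: [0.9, -0.4, 0.6]
opening: 85.3
grasp_force: 0.0
```

Call:
drive_tool:
  series:
    - [[0,0,0,0,-1],[0,0,0,0,-1],[0,0,0,0,-1],[0,0,0,0,-1],[0,0,0,0,-1]]

```text
time_s: 69.15
tcp_pos: [441.5, 92.3, 297.0]
tool_rot: [[-0.089, 0.996, -0.0], [0.996, 0.089, -0.0], [-0.0, -0.0, -1.0]]
wrist_force: [0.5, 0.3, 0.2]
opening: 85.3
grasp_force: 0.0
```

Call:
drive_tool:
  series:
    - [[0,0,0,0,-1],[0,0,0,0,-1],[0,0,0,0,-1],[0,0,0,0,-1],[0,0,0,0,-1]]

```text
time_s: 69.65
tcp_pos: [441.4, 92.4, 297.0]
tool_rot: [[-0.089, 0.996, -0.0], [0.996, 0.089, -0.0], [-0.0, -0.0, -1.0]]
wrist_force: [-0.2, -0.6, -0.1]
opening: 85.0
grasp_force: 0.0
```

Call:
drive_tool:
  series:
    - [[0,0,0,0,-1],[0,0,0,0,-1],[0,0,0,0,-1],[0,0,0,0,-1],[0,0,0,0,-1]]

```text
time_s: 70.15
tcp_pos: [441.4, 92.4, 297.0]
tool_rot: [[-0.089, 0.996, -0.0], [0.996, 0.089, -0.0], [-0.0, -0.0, -1.0]]
wrist_force: [-0.4, -0.3, -0.1]
opening: 85.5
grasp_force: 0.0
```

Call:
drive_tool:
  series:
    - [[0,0,0,0,-1],[0,0,0,0,-1],[0,0,0,0,-1],[0,0,0,0,-1],[0,0,0,0,-1]]

```text
time_s: 70.65
tcp_pos: [441.5, 92.3, 297.0]
tool_rot: [[-0.089, 0.996, -0.0], [0.996, 0.089, -0.0], [-0.0, -0.0, -1.0]]
wrist_force: [-0.1, 0.0, -0.1]
opening: 85.1
grasp_force: 0.0
```

Call:
drive_tool:
  series:
    - [[0,0,0,0,-1],[0,0,0,0,-1],[0,0,0,0,-1],[0,0,0,0,-1],[0,0,0,0,-1]]

```text
time_s: 71.15
tcp_pos: [441.4, 92.4, 297.0]
tool_rot: [[-0.089, 0.996, -0.0], [0.996, 0.089, -0.0], [-0.0, -0.0, -1.0]]
wrist_force: [0.8, 0.3, -0.0]
opening: 85.4
grasp_force: 0.0
```

Call:
drive_tool:
  series:
    - [[0,0,0,0,-1],[0,0,0,0,-1],[0,0,0,0,-1],[0,0,0,0,-1],[0,0,0,0,-1]]

```text
time_s: 71.65
tcp_pos: [441.4, 92.4, 297.0]
tool_rot: [[-0.089, 0.996, -0.0], [0.996, 0.089, -0.0], [-0.0, -0.0, -1.0]]
wrist_force: [-0.0, -0.5, -0.3]
opening: 85.5
grasp_force: 0.0
```

Call:
drive_tool:
  series:
    - [[0,0,0,0,-1],[0,0,0,0,-1],[0,0,0,0,-1],[0,0,0,0,-1],[0,0,0,0,-1]]

```text
time_s: 72.15
tcp_pos: [441.5, 92.3, 297.0]
tool_rot: [[-0.089, 0.996, -0.0], [0.996, 0.089, -0.0], [-0.0, -0.0, -1.0]]
wrist_force: [-0.6, -0.6, 0.2]
opening: 85.7
grasp_force: 0.0
```

Call:
drive_tool:
  series:
    - [[0,0,0,0,-1],[0,0,0,0,-1],[0,0,0,0,-1],[0,0,0,0,-1],[0,0,0,0,-1]]

```text
time_s: 72.65
tcp_pos: [441.5, 92.3, 297.0]
tool_rot: [[-0.089, 0.996, -0.0], [0.996, 0.089, -0.0], [-0.0, -0.0, -1.0]]
wrist_force: [-0.4, 0.1, 0.2]
opening: 85.5
grasp_force: 0.0
```

Call:
drive_tool:
  series:
    - [[0,0,0,0,-1],[0,0,0,0,-1],[0,0,0,0,-1],[0,0,0,0,-1],[0,0,0,0,-1]]

```text
time_s: 73.15
tcp_pos: [441.5, 92.4, 297.0]
tool_rot: [[-0.089, 0.996, -0.0], [0.996, 0.089, -0.0], [-0.0, -0.0, -1.0]]
wrist_force: [-0.1, -1.4, -0.3]
opening: 85.3
grasp_force: 0.0
```

Call:
drive_tool:
  series:
    - [[0,0,0,0,-1],[0,0,0,0,-1],[0,0,0,0,-1],[0,0,0,0,-1],[0,0,0,0,-1]]

```text
time_s: 73.65
tcp_pos: [441.5, 92.3, 297.0]
tool_rot: [[-0.089, 0.996, -0.0], [0.996, 0.089, 0.0], [0.0, -0.0, -1.0]]
wrist_force: [-0.2, 0.4, 0.5]
opening: 85.1
grasp_force: 0.0
```

```bash
python3 sw.py; python3 -c "
from h import *
prof(610,780,-15,110,range(60,250,30))"
```

```text
73.7 714.0 | 73.75 712.0 | 73.8 711.0 | 73.85 711.0 | 73.9 711.0 | 73.95 711.0 | 74.0 713.0 | 74.05 714.0 | 74.1 715.0 | 74.15 716.0 | 74.2 717.0 | 74.25 717.0 | 74.3 716.0 | 74.35 715.0 | 74.4 715.0 | 74.45 714.0 | 60 29 x [682. 732.] y [ 8. 45.]
90 80 x [680. 746.] y [ 6. 77.]
120 115 x [678. 751.] y [ 3. 79.]
150 15 x [709. 718.] y [-4. 86.]
180 16 x [712. 720.] y [-6. 84.]
210 27 x [704. 743.] y [-1. 46.]
240 9 x [685. 694.] y [40. 45.]
```

The pail is nearly still (±3 mm, under 2°) and hangs on its hook. A final check of the cans, then I hand in.

```bash
python3 - <<'E'
from h import *
from rig import ticket
p,D,P=shot("top");z=P[...,2]
m=(z>128)&(z<148)&(P[...,0]>470)&(P[...,0]<580)&(abs(P[...,1])<230)
n,L,st,_=cv2.connectedComponentsWithStats(m.astype(np.uint8))
c=[P[L==i].mean(0).round() for i in range(1,n) if st[i,4]>30];print("tops",c)
s=telemetry.read_state();print(s["tcp_pos"],s["time_s"])
print(ticket.hand_in())
E
```

```text
tops [array([532., -88., 134.]), array([ 537., -177.,  134.]), array([527.,  -7., 134.]), array([507., 102., 133.])]
[441.42682491  92.35567549 296.98983951] 74.55
the job is handed in; nothing more can be done
None
```

I handed the job in at about 75 s: both pails hang on their own hooks, and the teal, orange and green cans stand tab-up in the can lane with the two cans already there. The left pail got knocked late, so I let it settle to under 2° of swing first. The hand-in returned no verdict.

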